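# Wedge the loose carving blank tight in the wedge board

## Task

Two carving blanks lie in the two-bay wedge board: the wide one fills its bay, the narrow one lies loose in the other, the only bay with a gap wide enough to fill. Stand the packing strip on edge in the gap on the right of the narrow blank, then slide the wedge, thin end first, between the strip and the tapered cleat and push it firmly home, so that the blank is pressed flush against the fence on its left. Finish still holding the wedge pushed home, without letting go of it, and leave the wide blank and the other things on the bench where they are.

Things in the scene. Friction and masses are not known exactly. Their poses are not given: they have to be found in the camera images.
- board: Wedge board, fixed on the bench: plywood, 164 mm front to back (x) x 312 mm (y) x 18 mm thick, with two equal bays open to the robot; origin under its centre, x away from the robot, y left. Seen from the mouth each bay has a straight fence on its left, a tapered cleat on its right and a stop bar across the far end, all 22 mm high above the board's top. The board reaches 32 mm out in front of the mouths.
- left_bay (a point): Left bay: the front end of its fence's straight face, at the level of the board's top (18 mm above the bench). Axes: x into the bay along the fence, away from the robot; y left (into the fence), z up. From here the fence face is y = 0, the cleat's face is at y = -116 mm at the mouth (x = 0) and y = -106 mm at the far end (taper 1:10), the stop's face at x = 100 mm.
- right_bay (a point): The same point of the right bay, which has the same sizes and directions; it lies 138 mm to the right of left_bay. The bar between the bays is the left bay's cleat and the right bay's fence (22 mm wide at the mouth).
- narrow_blank_center (a point): Centre of the narrow blank: light wood tile with a rosette in a scribed border, 90 mm (x, into the bay) x 70 mm (y) x 22 mm thick, lying loose on the board in one of the two bays, 5 to 8 mm off the fence and up to 0.03 rad askew; 0.08 to 0.17 kg. Its y points to the fence.
- narrow_blank_edge (a point): Middle of the narrow blank's left edge face, the one that is to lie flush against the fence (35 mm to the left of its centre, half-way up).
- wide_blank_center (a point): Centre of the wide blank: as the narrow one but 103 mm wide, in the other bay, which it fills but for about 3 mm at the far end and 13 mm at the mouth, too narrow for strip or wedge. It stays where it is.
- packing_center (a point): Centre of the packing strip: plain dark wood bar, 90 mm long (its x) x 18 mm thick (y) x 46 mm high (z), standing on edge on the bench on one side of the board; under 0.1 kg. In the bay its upper 24 mm stand clear above blank and cleat, to be gripped there across the thickness.
- wedge_grip (a point): Middle of the wedge's parallel tail block (40 mm long, 30 mm thick), half-way up. The wedge: plain dark wood, 140 mm long, 30 mm high, under 0.15 kg, lying on the bench on the other side of the board. x points along it to the thin end, away from the robot, y to its straight left side (15 mm from here). Ahead of the tail block the right side tapers 1:10, as the cleat does, to 20 mm at the toe.
- wedge_toe (a point): Middle of the wedge's thin end face, 20 mm wide, half-way up: 120 mm ahead of and 5 mm to the left of the grip point. With blank and strip tight against the fence it jams with the toe 72 to 88 mm beyond the mouth (80 when quite straight), the tail block still out in front. Gripped stiffly a millimetre too far right it binds on the cleat alone: ease it left until it bears on the strip too.
- mallet: Carver's mallet standing on its head, 72 mm wide, 235 mm tall; origin under its centre. A bystander.
- block_plane: Small block plane, 50 x 150 x 62 mm; origin under its centre. A bystander.
- sanding_block: Cork sanding block, 56 x 100 x 28 mm; origin under its centre. A bystander.
- tape_measure: Black tape measure, 48 x 85 x 40 mm; origin under its centre. A bystander.
- offcut: Splintered wood offcut, 30 x 118 x 17 mm; origin under its centre. A bystander.
- pencil: Short pencil, 7 x 74 x 6 mm, near the bench's front edge; origin under its centre. A bystander.
Mind the look-alikes: they are no part of the job. Leave any blue or pink look-alike of the part that bears packing_center alone.

How it is judged:
By the outcome, as a careful person would: the job done as asked, in the order asked, and still so for the second after the job is handed in, while the arm keeps its last pose, push and grip.
It also fails if it takes over 61 s, if anything falls off the work surface, if the arm or the gripper's body presses on something with over 40 N, if the wrist force passes 120 N, or if a joint passes its speed limit or range.

## Robot

A 6-joint arm with a two-finger parallel gripper is mounted at the origin on a cart in front of the work surface, level with it; the furniture and walls round the work are solid. World frame = base frame: x ahead of the robot, y to its left, z up, the work surface at z = 0. Lengths are in m, angles in rad, forces in N, time in s.
With the tool pointing down it reaches from about 0.15 to 0.775 m from the base axis. Payload 6.1 kg.
Tool frame: the origin (TCP) lies at the very end of the fingers, on their centre line; the grasp point (between the pads) lies 19 mm behind it (env.grasp_offset is the distance from the TCP to the grasp point, in m); y points along the fingers, x is the direction in which the jaws open and shut, and the axes are right-handed (so a half turn about y gives the same grasp; the last joint's range is limited). The gripper opens to 85 mm and grips with 20 to 120 N. Pads are 22 mm wide; open, the fingers measure 114 mm over their backs; the gripper's body (76 mm by 85 mm) begins 54 mm behind the grasp point. The pads swing forward as they close: fully open they stand 13 mm farther back than shut.
Start: joints at [-1.15, 0.126, -0.04, 1.405, 0, 1.571], TCP at [0.214, -0.479, 0.231] pointing down, gripper open.
Joint ranges: [-2.72, 2.72], [-0.95, 1.95], [-1.27, 1.35], [-1.78, 2.02], [-1.46, 1.47], [-3.14, 3.14]. Speed limits (rad/s): [2.39, 2.39, 3.01, 3.14, 3.14, 3.14].

## Interface

Orientations are given as a unit quaternion [w, x, y, z].
In Python, from rig import env gives the robot as it stands.
- The arm moves only by the shell command python3 -m handwheel 'ROWS'. ROWS is JSON, a list of rows, each an object of numbers: "x", "y", "z": the shift along the world's x, y, z normalised to -1 to 1, where 1 is 500 mm; "wx", "wy", "wz": the turn, a rotation vector about the world's x, y, z normalised to -1 to 1, where 1 is pi/4 rad; "grip": the opening, from 0 (shut) to 1 (fully open). In form: [{"x": .., "y": .., "z": .., "wx": .., "wy": .., "wz": .., "grip": ..}, ...]. A call has 1 to 20 rows; each row is the pose to reach, as a shift and turn from the pose commanded when the call began; what a row does not reach only later rows make up. A row lasts 1/12 s, in which the tool goes at most 41.7 mm and 7.16 degrees, less where a joint would pass 70% of its speed; a pose out of reach is approached as far as the arm can. A call with a number of a shift or a turn outside -1 to 1 is refused whole. A call with a gripper value outside its range is refused whole. The fingers move at their own pace and stop on an object; the grip force is fixed at half the most. Time passes only in rows, so rows that repeat a pose let the fingers close. It gives the time, the measured TCP pose, the force and the opening at its end, in the units of the state.
- env.get_obs(): the state, without advancing time (a new reading comes with each control period).
- env.grab_frame(name): name is "scene" or "top" or "wrist"; returns the picture (480x640x3 uint8, blue, green, red); there is no depth.
- env.calibration(name): a dict with "K" (3x3 intrinsics, pixels), "position" and "rotation" of the camera in the world. Camera axes: x right, y up, looking along -z (the intrinsics and any distortion apply to the point x, -y, -z); pixel columns grow to the right and rows downward; lengths in m; the calibration is good to about 2 mm. A picture is of the moment at which its call begins: read the wrist's pose just before it. calibration takes no time and is no camera call; for the wrist camera it gives the pose at the moment of the call.
- env.job_done(): hands the job in, once; it reports no verdict.
The state is a dict: "time_s": time; "qpos": joint angles; "joint_vel": joint speeds; "effort": joint torques, N m; "position": TCP position; "tool_rot": TCP orientation; "contact_force": force on the tool from outside, world axes, zero at the start; "wrist_torque": the same for the moment, N m; "gripper_width": finger opening in m.
Only numpy, scipy, OpenCV 4.12 (cv2) and the standard library are available. Lean on these libraries where they do the work, as an engineer would, in place of code of your own. Each camera call takes 0.05 s, during which the arm holds its last target.

## Working session

There is one attempt and no reset: what is moved stays moved. The work goes in short steps, Python scripts to look and compute and a shell command to move; the robot and the scene stay as the last step left them, time stands still between calls to the robot, and variables do not carry over. Pictures are saved under pics/ and viewed, and the job is handed in when it is done.

```bash
ls; mkdir -p pics; python3 - <<'E'
from rig import env
import cv2,numpy as np
o=env.get_obs();print(o)
for n in("scene","top","wrist"):
    c=env.calibration(n);print(n,np.round(np.array(c["K"]),1).tolist(),np.round(c["position"],4),np.round(c["rotation"],4).tolist(),[k for k in c])
    cv2.imwrite(f"pics/{n}0.png",env.grab_frame(n))
print(env.grasp_offset)
E
```

```text
pics
{'time_s': 0.0, 'qpos': array([-1.15002196e+00,  1.26426849e-01, -4.06167465e-02,  1.40538882e+00,
       -1.70973959e-05,  1.57080350e+00]), 'joint_vel': array([ 0.00143395,  0.00079892, -0.00123813,  0.00071525,  0.0008742 ,
        0.00062604]), 'effort': array([ 4.00022263e-04, -4.35913253e+01,  3.52923918e+01,  1.74497202e-02,
        1.32880480e-06, -8.97931841e-06]), 'position': array([ 0.21427617, -0.47884002,  0.23049989]), 'tool_rot': array([ 0.59370228, -0.59308326,  0.38504649, -0.38406907]), 'contact_force': array([ 0.21693332, -0.06333135, -0.04825553]), 'wrist_torque': array([-0.00087621, -0.00352622,  0.0127499 ]), 'gripper_width': 0.08527786186962195}
scene [[458.6, 0.0, 316.3], [0.0, 458.6, 234.9], [0.0, 0.0, 1.0]] [-0.3631  0.7494  0.677 ] [-0.3407, -0.2034, 0.4873, 0.7778] ['K', 'position', 'rotation']
top [[512.7, 0.0, 314.5], [0.0, 512.7, 242.9], [0.0, 0.0, 1.0]] [ 0.3266 -0.1196  1.4394] [0.7096, 0.062, -0.0648, -0.6989] ['K', 'position', 'rotation']
wrist [[368.4, 0.0, 323.9], [0.0, 368.4, 235.6], [0.0, 0.0, 1.0]] [ 0.2796 -0.4501  0.3748] [0.8307, -0.1189, 0.0778, -0.5382] ['K', 'position', 'rotation']
0.0187
```

View pics/top0.png

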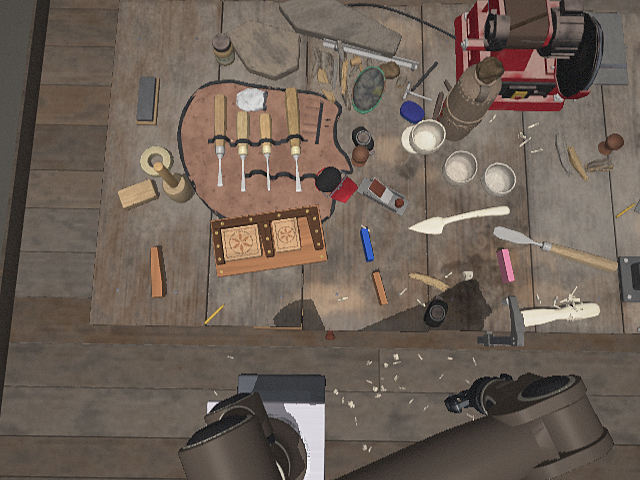

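View pics/scene0.png

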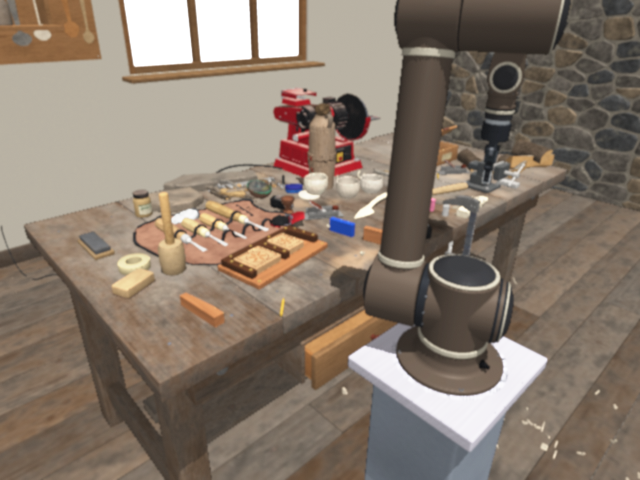

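View pics/wrist0.png

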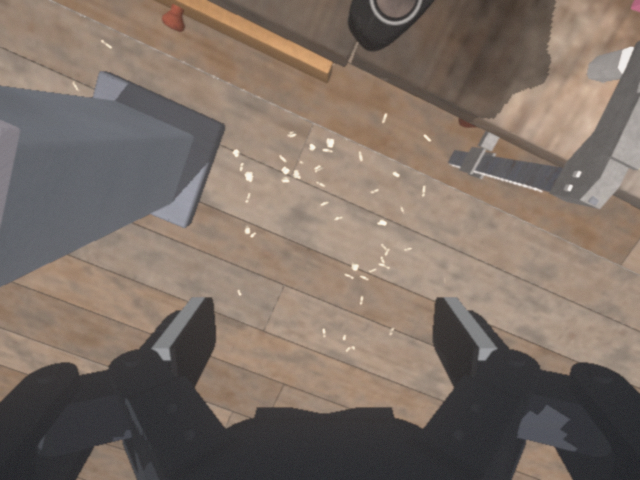

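The top view shows the wedge at about (157,271), the board around (268,240) with the narrow blank in the right bay at (286,234), and the brown packing strip at (380,287). There are blue (367,243) and pink (505,265) look-alikes. I'll localise these roughly, then use the wrist camera.

```bash
cat > h.py <<'E'
import numpy as np,cv2
from rig import env
from scipy.spatial.transform import Rotation as R
def q2R(q): return R.from_quat([q[1],q[2],q[3],q[0]]).as_matrix()
def ray(c,u,v):
    K=np.array(c["K"]);d=np.array([(u-K[0,2])/K[0,0],-(v-K[1,2])/K[1,1],-1.])
    return np.array(c["position"]),q2R(c["rotation"])@d
def cast(c,uv,z):
    out=[]
    for u,v in np.atleast_2d(uv):
        p,d=ray(c,u,v);t=(z-p[2])/d[2];out.append(p+t*d)
    return np.array(out)
def proj(c,P):
    K=np.array(c["K"]);q=(np.atleast_2d(P)-c["position"])@q2R(c["rotation"])
    return np.c_[K[0,2]+K[0,0]*q[:,0]/-q[:,2],K[1,2]-K[1,1]*q[:,1]/-q[:,2]]
E
python3 - <<'E'
from h import *
im=cv2.imread('pics/top0.png')
cv2.imwrite('pics/t1.png',cv2.resize(im[190:340,130:410],None,fx=2.8,fy=2.8,interpolation=cv2.INTER_CUBIC))
c=env.calibration("top")
print(cast(c,[(157,271),(380,287),(268,240),(210,220),(326,262)],0.03).round(3))
o=env.get_obs();print(q2R(o["tool_rot"]).round(3))
w=env.calibration("wrist");
T=q2R(o["tool_rot"]);print("cam in tool",(T.T@(np.array(w["position"])-o["position"])).round(4),(T.T@q2R(w["rotation"])).round(3))
E
```

```text
[[ 0.497  0.31   0.03 ]
 [ 0.462 -0.305  0.03 ]
 [ 0.589  0.007  0.03 ]
 [ 0.643  0.172  0.03 ]
 [ 0.529 -0.156  0.03 ]]
[[ 0.408 -0.     0.913]
 [-0.913  0.001  0.408]
 [-0.001 -1.    -0.   ]]
cam in tool [ 0.0002 -0.1442  0.0714] [[ 1.    -0.    -0.   ]
 [-0.     0.281 -0.96 ]
 [ 0.     0.96   0.281]]
```

View pics/t1.png

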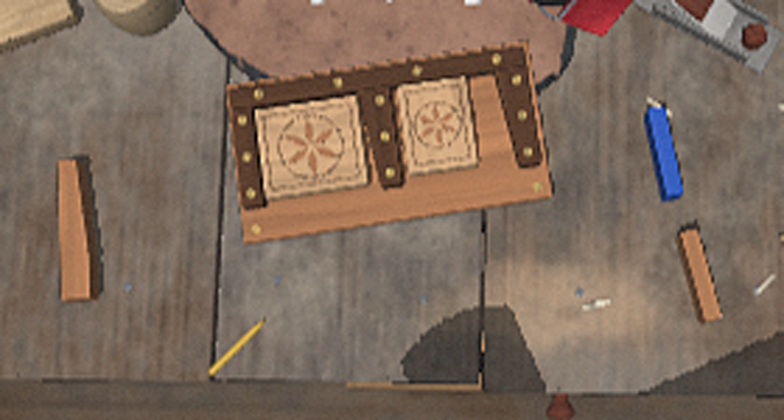

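```bash
python3 -m handwheel '[{"x":0.06,"y":0.05,"z":0.05,"wz":-0.05,"grip":1},{"x":0.13,"y":0.09,"z":0.06,"wz":-0.1,"grip":1},{"x":0.2,"y":0.14,"z":0.08,"wz":-0.18,"grip":1},{"x":0.49,"y":0.35,"z":0.08,"wz":-0.18,"grip":1},{"x":0.49,"y":0.35,"z":0.08,"wz":-0.18,"grip":1},{"x":0.49,"y":0.35,"z":0.08,"wz":-0.18,"grip":1},{"x":0.49,"y":0.35,"z":0.08,"wz":-0.18,"grip":1},{"x":0.49,"y":0.35,"z":0.08,"wz":-0.18,"grip":1},{"x":0.49,"y":0.35,"z":0.08,"wz":-0.18,"grip":1},{"x":0.49,"y":0.35,"z":0.08,"wz":-0.18,"grip":1}]'
cat > snap.py <<'E'
import sys,json
from h import *
n,f=sys.argv[1:3]
c=env.calibration(n);im=env.grab_frame(n);cv2.imwrite(f"pics/{f}.png",im)
json.dump({k:np.array(v).tolist() for k,v in c.items()},open(f"pics/{f}.json","w"))
o=env.get_obs();print(o["time_s"],o["position"].round(4),o["contact_force"].round(1),o["gripper_width"].round(4))
E
python3 snap.py wrist w1
```

```text
invalid input at $[0]: expected keys x, y, z, wx, wy, wz, grip
Traceback (most recent call last):
  File "snap.py", line 6, in <module>
    o=env.get_obs();print(o["time_s"],o["position"].round(4),o["contact_force"].round(1),o["gripper_width"].round(4))
                                                                                         ^^^^^^^^^^^^^^^^^^^^^^^^
AttributeError: 'float' object has no attribute 'round'
```

View pics/w1.png

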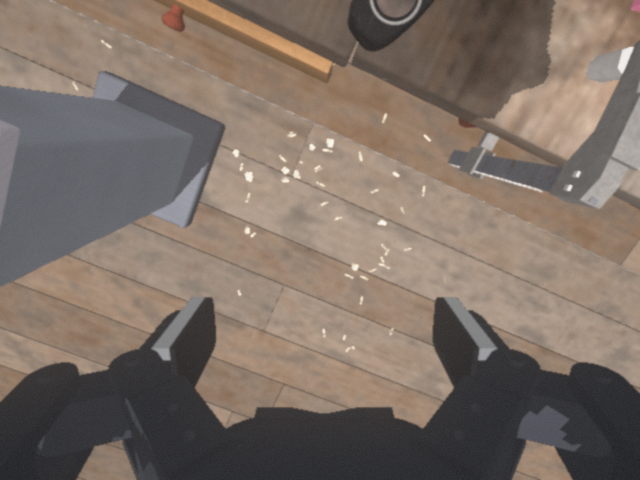

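The move was refused because all keys are required, so this is the same view as before. I'll send it again with every key.

```bash
sed -i 's/o\["gripper_width"\].round(4)/round(float(o["gripper_width"]),4)/' snap.py
python3 -m handwheel '[{"x":0.06,"y":0.05,"z":0.05,"wx":0,"wy":0,"wz":-0.05,"grip":1},{"x":0.49,"y":0.35,"z":0.08,"wx":0,"wy":0,"wz":-0.18,"grip":1},{"x":0.49,"y":0.35,"z":0.08,"wx":0,"wy":0,"wz":-0.18,"grip":1},{"x":0.49,"y":0.35,"z":0.08,"wx":0,"wy":0,"wz":-0.18,"grip":1},{"x":0.49,"y":0.35,"z":0.08,"wx":0,"wy":0,"wz":-0.18,"grip":1},{"x":0.49,"y":0.35,"z":0.08,"wx":0,"wy":0,"wz":-0.18,"grip":1},{"x":0.49,"y":0.35,"z":0.08,"wx":0,"wy":0,"wz":-0.18,"grip":1},{"x":0.49,"y":0.35,"z":0.08,"wx":0,"wy":0,"wz":-0.18,"grip":1},{"x":0.49,"y":0.35,"z":0.08,"wx":0,"wy":0,"wz":-0.18,"grip":1},{"x":0.49,"y":0.35,"z":0.08,"wx":0,"wy":0,"wz":-0.18,"grip":1}]'
python3 snap.py wrist w2
```

```text
time_s: 1.03
position: [0.4599, -0.3035, 0.2708]
tool_rot: [-0.565, 0.565, -0.425, 0.424]
contact_force: [-0.8, -0.9, 0.0]
gripper_width: 0.0858
1.0833 [ 0.4592 -0.3042  0.271 ] [-0.9 -0.6 -0.6] 0.0852
```

View pics/w2.png

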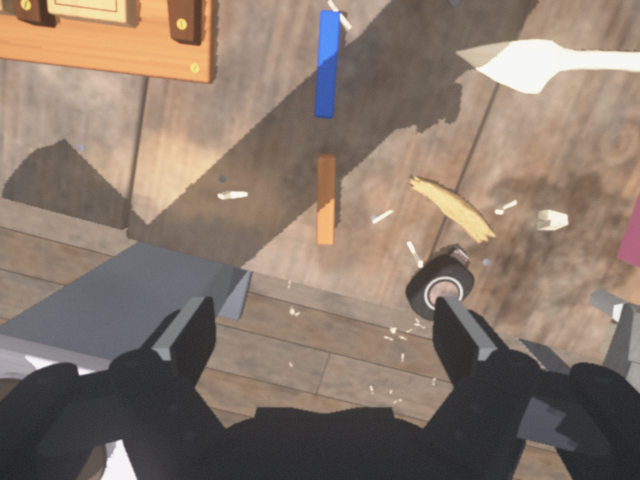

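The packing strip is the orange-brown bar at about (317–335, 153–245), and blue is at (327,65). The board's front right corner is at about (210,82). Next I'll measure the strip at the height of its top, z = 0.046.

```bash
cat > strip.py <<'E'
import sys,json
from h import *
f,x0,y0,x1,y1,z=sys.argv[1],*map(float,sys.argv[2:7])
x0,y0,x1,y1=map(int,(x0,y0,x1,y1))
im=cv2.imread(f"pics/{f}.png");c=json.load(open(f"pics/{f}.json"))
r=im[y0:y1,x0:x1];h=cv2.cvtColor(r,cv2.COLOR_BGR2HSV)
m=((h[...,0]<20)&(h[...,1]>float(sys.argv[7]) )&(h[...,2]>60)).astype(np.uint8)*255
m=cv2.morphologyEx(m,cv2.MORPH_OPEN,np.ones((3,3)))
cs,_=cv2.findContours(m,0,2);k=max(cs,key=cv2.contourArea)
P=cast(c,k[:,0,:]+[x0,y0],z)
rect=cv2.minAreaRect((P[:,:2]*1000).astype(np.float32));print(rect)
b=cv2.boxPoints(rect);print(b.round(1).tolist())
o=r.copy();cv2.drawContours(o,[k],-1,(0,255,0),1);cv2.imwrite("pics/seg_%s_%d.png"%(f,x0),cv2.resize(o,None,fx=3,fy=3))
E
python3 strip.py w2 300 140 350 260 0.046 120
```

```text
((460.23431396484375, -305.41387939453125), (89.59599304199219, 17.414255142211914), 15.844619750976562)
[[414.79998779296875, -309.29998779296875], [419.5, -326.0], [505.70001220703125, -301.6000061035156], [501.0, -284.79998779296875]]
```

```bash
ls pics
```

```text
scene0.png
seg_w2_300.png
t1.png
top0.png
w1.json
w1.png
w2.json
w2.png
wrist0.png
```

View pics/seg_w2_300.png

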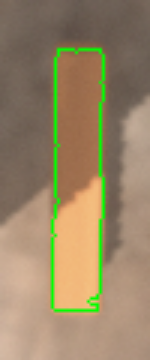

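```bash

python3 -m handwheel '[{"x":0.22,"y":0.65,"z":0.06,"wx":0,"wy":0,"wz":0,"grip":1},{"x":0.22,"y":0.65,"z":0.06,"wx":0,"wy":0,"wz":0,"grip":1},{"x":0.22,"y":0.65,"z":0.06,"wx":0,"wy":0,"wz":0,"grip":1},{"x":0.22,"y":0.65,"z":0.06,"wx":0,"wy":0,"wz":0,"grip":1},{"x":0.22,"y":0.65,"z":0.06,"wx":0,"wy":0,"wz":0,"grip":1},{"x":0.22,"y":0.65,"z":0.06,"wx":0,"wy":0,"wz":0,"grip":1},{"x":0.22,"y":0.65,"z":0.06,"wx":0,"wy":0,"wz":0,"grip":1},{"x":0.22,"y":0.65,"z":0.06,"wx":0,"wy":0,"wz":0,"grip":1},{"x":0.22,"y":0.65,"z":0.06,"wx":0,"wy":0,"wz":0,"grip":1},{"x":0.22,"y":0.65,"z":0.06,"wx":0,"wy":0,"wz":0,"grip":1},{"x":0.22,"y":0.65,"z":0.06,"wx":0,"wy":0,"wz":0,"grip":1}]'
python3 snap.py wrist w3
```

```text
time_s: 2.0
position: [0.5691, 0.0198, 0.3011]
tool_rot: [-0.564, 0.565, -0.426, 0.426]
contact_force: [0.0, -0.2, -0.3]
gripper_width: 0.0853
2.05 [0.5689 0.0192 0.3012] [-0.   0.1 -1.1] 0.0855
```

View pics/w3.png

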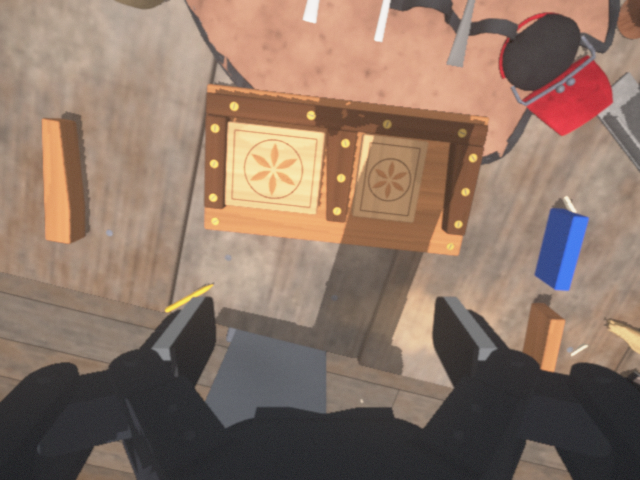

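This view has the whole board (204–488, 85–255), the narrow blank around (388,177) and the wedge at (42–88, 113–243). I'll zoom in.

```bash
python3 - <<'E'
import cv2
im=cv2.imread('pics/w3.png')
a=cv2.resize(im[90:260,320:500],None,fx=4,fy=4,interpolation=cv2.INTER_CUBIC)[:600]
cv2.imwrite('pics/z3a.png',cv2.resize(im[110:260,315:500],None,fx=4,fy=4,interpolation=cv2.INTER_CUBIC))
cv2.imwrite('pics/z3b.png',cv2.resize(im[75:260,195:345],None,fx=3.2,fy=3.2,interpolation=cv2.INTER_CUBIC))
cv2.imwrite('pics/z3c.png',cv2.resize(im[105:255,20:120],None,fx=4,fy=4,interpolation=cv2.INTER_CUBIC))
E
```

```text
(no output)
```

View pics/z3a.png

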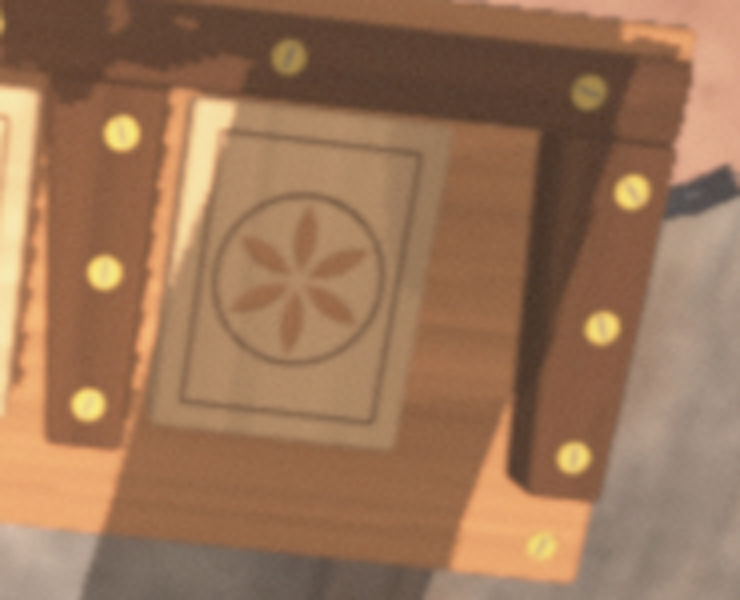

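View pics/z3b.png

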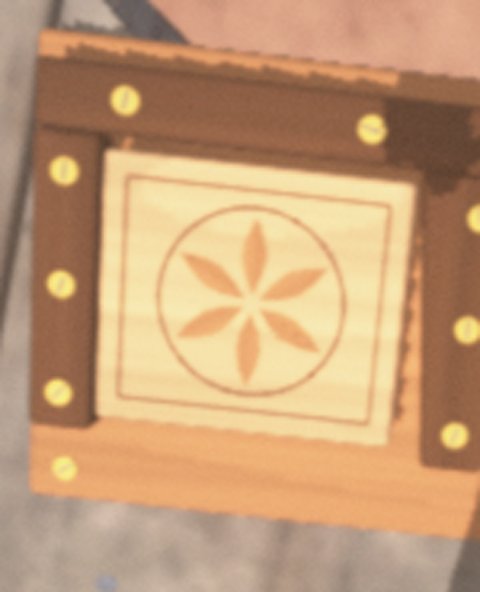

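View pics/z3c.png

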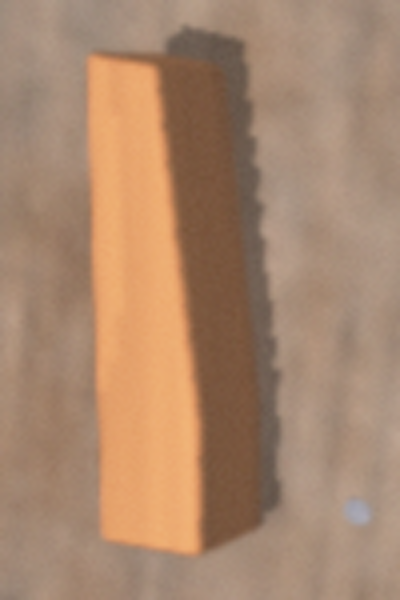

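```bash
cat > p3.py <<'E'
import json
from h import *
c=json.load(open("pics/w3.json"))
A=lambda L,z:cast(c,[(315+x/4,110+y/4) for x,y in L],z)[:,:2]*1000
B=lambda L,z:cast(c,[(195+x/3.2,75+y/3.2) for x,y in L],z)[:,:2]*1000
C=lambda L,z:cast(c,[(20+x/4,105+y/4) for x,y in L],z)[:,:2]*1000
def sh(n,P):
    print(n,P.round(1).tolist())
    for i in range(len(P)-1):
        d=P[i+1]-P[i];print("   len %.1f ang %.4f"%(np.hypot(*d),np.arctan2(d[1],d[0])))
sh("fence R face front->far z40",A([(125,446),(169,95)],.04))
sh("bar front corners R->L z40",A([(123,447),(48,437)],.04))
sh("cleat base front->far z18",A([(508,478),(540,130)],.018))
sh("cleat top front R->L z40",A([(598,501),(530,490)],.04))
sh("left fence R face front->far",B([(94,425),(108,140)],.04))
sh("board front R->L z18",np.r_[A([(575,582)],.018),B([(30,490)],.018)])
sh("board front R side",A([(575,582),(599,505)],.018))
sh("stop front z40 L->R",A([(175,92),(640,145)],.04))
sh("narrow FL FR BR BL",A([(148,422),(393,450),(452,122),(190,97)],.04))
sh("wide FL FR BR BL",B([(96,416),(388,446),(416,184),(106,150)],.04))
sh("wedge RL,toeL,toeR,shoulder,RR",C([(101,541),(89,53),(157,65),(202,415),(203,555)],.03))
E
python3 p3.py
```

```text
fence R face front->far z40 [[546.5, -13.5], [641.5, 3.3]]
   len 96.4 ang 0.1750
bar front corners R->L z40 [[546.1, -13.1], [543.0, 8.2]]
   len 21.5 ang 1.7135
cleat base front->far z18 [[563.8, -130.0], [661.4, -101.9]]
   len 101.5 ang 0.2809
cleat top front R->L z40 [[568.3, -148.6], [566.0, -128.6]]
   len 20.1 ang 1.6857
left fence R face front->far [[524.0, 122.5], [618.8, 137.3]]
   len 95.9 ang 0.1555
board front R->L z18 [[538.4, -161.8], [486.8, 145.0]]
   len 311.2 ang 1.7375
board front R side [[538.4, -161.8], [563.5, -159.6]]
   len 25.1 ang 0.0903
stop front z40 L->R [[642.6, 2.0], [663.9, -121.8]]
   len 125.6 ang -1.4007
narrow FL FR BR BL [[555.0, -17.7], [566.3, -86.9], [655.6, -71.3], [642.5, -2.2]]
   len 70.2 ang -1.4082
   len 90.6 ang 0.1736
   len 70.3 ang 1.7585
wide FL FR BR BL [[527.4, 122.5], [545.1, 21.4], [633.3, 36.5], [615.6, 137.3]]
   len 102.6 ang -1.3968
   len 89.4 ang 0.1695
   len 102.4 ang 1.7447
wedge RL,toeL,toeR,shoulder,RR [[424.8, 319.5], [563.7, 332.2], [565.6, 314.5], [471.5, 294.3], [428.7, 290.2]]
   len 139.4 ang 0.0918
   len 17.9 ang -1.4645
   len 96.3 ang -2.9302
   len 42.9 ang -3.0471
```

Measurements so far:
- **Right bay:** mouth at about (0.5465, -0.0135), yaw about 0.168.
- **Narrow blank:** about 5 mm off the fence, nearly straight.
- **Strip:** (0.460, -0.305), yaw 0.277.
- **Wedge grip:** about (0.447, 0.307), yaw 0.09.

Next I'll grasp the strip.

```bash

python3 -m handwheel '[{"x":-0.218,"y":-0.65,"z":-0.3,"wx":0,"wy":0,"wz":0,"grip":1},{"x":-0.218,"y":-0.65,"z":-0.3,"wx":0,"wy":0,"wz":0,"grip":1},{"x":-0.218,"y":-0.65,"z":-0.3,"wx":0,"wy":0,"wz":0,"grip":1},{"x":-0.218,"y":-0.65,"z":-0.3,"wx":0,"wy":0,"wz":0,"grip":1},{"x":-0.218,"y":-0.65,"z":-0.3,"wx":0,"wy":0,"wz":0,"grip":1},{"x":-0.218,"y":-0.65,"z":-0.3,"wx":0,"wy":0,"wz":0,"grip":1},{"x":-0.218,"y":-0.65,"z":-0.3,"wx":0,"wy":0,"wz":0,"grip":1},{"x":-0.218,"y":-0.65,"z":-0.3,"wx":0,"wy":0,"wz":0,"grip":1},{"x":-0.218,"y":-0.65,"z":-0.3,"wx":0,"wy":0,"wz":0,"grip":1},{"x":-0.218,"y":-0.65,"z":-0.36,"wx":0,"wy":0,"wz":0,"grip":1},{"x":-0.218,"y":-0.65,"z":-0.36,"wx":0,"wy":0,"wz":0,"grip":0.6},{"x":-0.218,"y":-0.65,"z":-0.36,"wx":0,"wy":0,"wz":0,"grip":0.6}]'
python3 snap.py wrist w4
```

```text
time_s: 3.05
position: [0.4577, -0.3049, 0.1203]
tool_rot: [-0.564, 0.564, -0.428, 0.425]
contact_force: [-0.0, 0.2, 0.8]
gripper_width: 0.0635
3.1 [ 0.4592 -0.3047  0.1219] [ 0.2 -1.1  0.4] 0.0569
```

View pics/w4.png

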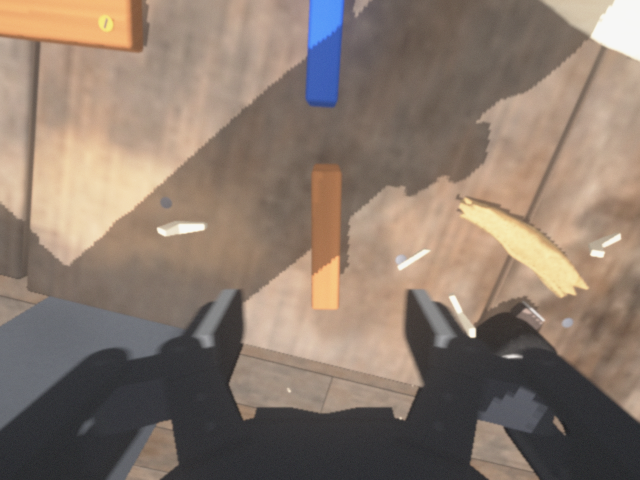

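The strip is centred between the fingers, spanning (311–342, 165–309). A quick check, then descend.

```bash
python3 strip.py w4 295 150 360 325 0.046 120
python3 -m handwheel '[{"x":0.001,"y":-0.001,"z":-0.08,"wx":0,"wy":0,"wz":0,"grip":0.6},{"x":0.001,"y":-0.001,"z":-0.16,"wx":0,"wy":0,"wz":0,"grip":0.6},{"x":0.001,"y":-0.001,"z":-0.195,"wx":0,"wy":0,"wz":0,"grip":0.6},{"x":0.001,"y":-0.001,"z":-0.195,"wx":0,"wy":0,"wz":0,"grip":0.6},{"x":0.001,"y":-0.001,"z":-0.195,"wx":0,"wy":0,"wz":0,"grip":0.6}]'
```

```text
((464.6168518066406, -304.2311706542969), (86.91586303710938, 17.197860717773438), 15.278528213500977)
[[420.3999938964844, -307.3999938964844], [425.0, -324.0], [508.79998779296875, -301.1000061035156], [504.29998779296875, -284.5]]
time_s: 3.52
position: [0.4616, -0.3042, 0.0252]
tool_rot: [0.565, -0.565, 0.425, -0.425]
contact_force: [-0.3, -0.5, 0.8]
gripper_width: 0.0511
```

```bash

python3 -m handwheel '[{"x":0,"y":0,"z":-0.002,"wx":0,"wy":0,"wz":0,"grip":0},{"x":0,"y":0,"z":-0.002,"wx":0,"wy":0,"wz":0,"grip":0},{"x":0,"y":0,"z":-0.002,"wx":0,"wy":0,"wz":0,"grip":0},{"x":0,"y":0,"z":-0.002,"wx":0,"wy":0,"wz":0,"grip":0},{"x":0,"y":0,"z":-0.002,"wx":0,"wy":0,"wz":0,"grip":0},{"x":0,"y":0,"z":-0.002,"wx":0,"wy":0,"wz":0,"grip":0},{"x":0,"y":0,"z":-0.002,"wx":0,"wy":0,"wz":0,"grip":0},{"x":0,"y":0,"z":-0.002,"wx":0,"wy":0,"wz":0,"grip":0}]'; python3 snap.py wrist w5
```

```text
time_s: 4.18
position: [0.4624, -0.3054, 0.0251]
tool_rot: [0.565, -0.565, 0.424, -0.427]
contact_force: [0.2, 1.2, 7.5]
gripper_width: 0.0166
4.2333 [ 0.4624 -0.3054  0.0251] [ 0.  -0.2  7.2] 0.0169
```

View pics/w5.png

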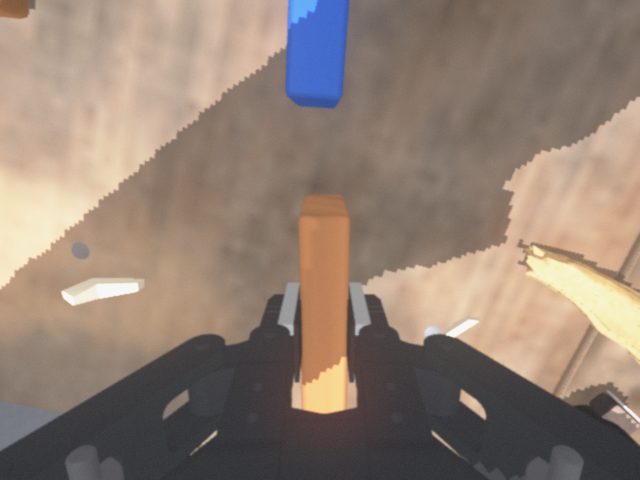

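```bash

python3 -m handwheel '[{"x":0,"y":0,"z":0.08,"wx":0,"wy":0,"wz":0,"grip":0},{"x":0,"y":0,"z":0.16,"wx":0,"wy":0,"wz":0,"grip":0},{"x":0.05,"y":0.07,"z":0.2,"wx":0,"wy":0,"wz":-0.05,"grip":0},{"x":0.296,"y":0.428,"z":0.2,"wx":0,"wy":0,"wz":-0.14,"grip":0},{"x":0.296,"y":0.428,"z":0.2,"wx":0,"wy":0,"wz":-0.14,"grip":0},{"x":0.296,"y":0.428,"z":0.2,"wx":0,"wy":0,"wz":-0.14,"grip":0},{"x":0.296,"y":0.428,"z":0.2,"wx":0,"wy":0,"wz":-0.14,"grip":0},{"x":0.296,"y":0.428,"z":0.2,"wx":0,"wy":0,"wz":-0.14,"grip":0},{"x":0.296,"y":0.428,"z":0.2,"wx":0,"wy":0,"wz":-0.14,"grip":0},{"x":0.296,"y":0.428,"z":0.2,"wx":0,"wy":0,"wz":-0.14,"grip":0},{"x":0.296,"y":0.428,"z":0.2,"wx":0,"wy":0,"wz":-0.14,"grip":0}]'; python3 snap.py wrist w6
```

```text
time_s: 5.15
position: [0.6091, -0.0901, 0.123]
tool_rot: [-0.541, 0.541, -0.455, 0.455]
contact_force: [-0.1, -0.6, 0.4]
gripper_width: 0.0166
5.2 [ 0.6086 -0.0911  0.123 ] [-1.1 -0.4 -0.2] 0.0172
```

View pics/w6.png

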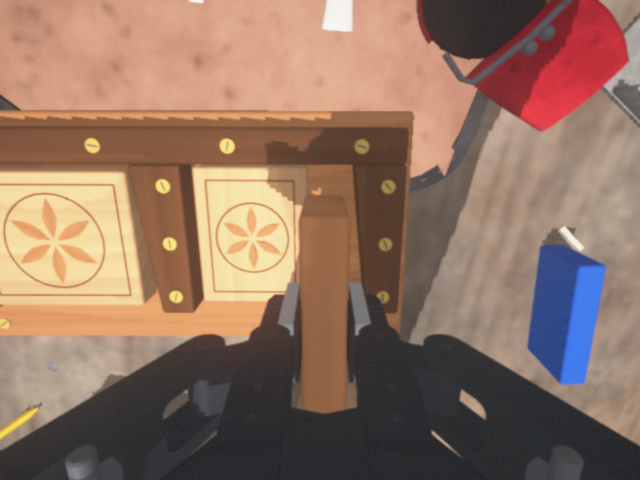

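```bash
python3 - <<'E'
import cv2
im=cv2.imread('pics/w6.png')
cv2.imwrite('pics/z6.png',cv2.resize(im[130:330,140:410],None,fx=2.9,fy=2.9,interpolation=cv2.INTER_CUBIC))
E
```

```text
(no output)
```

View pics/z6.png

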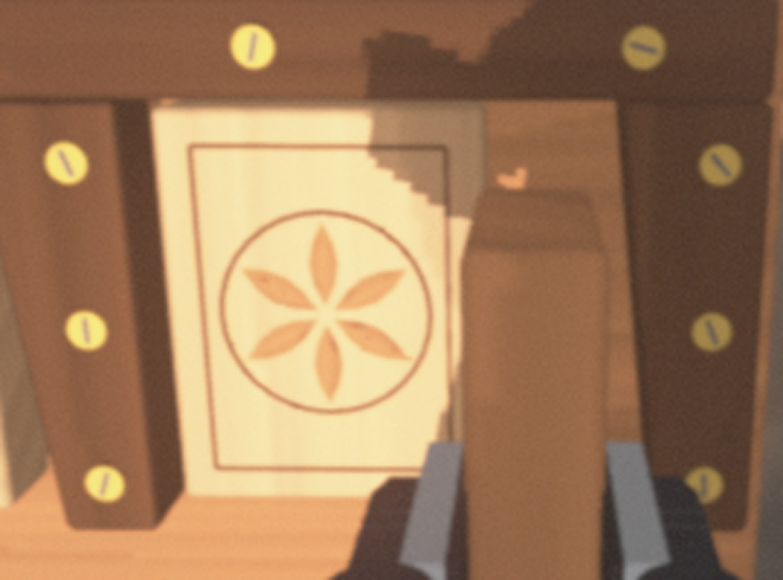

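```bash
cat > p6.py <<'E'
import json
from h import *
c=json.load(open("pics/w6.json"))
A=lambda L,z:cast(c,[(140+x/2.9,130+y/2.9) for x,y in L],z)[:,:2]*1000
def sh(n,P):
    print(n,P.round(1).tolist())
    for i in range(len(P)-1):
        d=P[i+1]-P[i];print("   len %.1f ang %.4f"%(np.hypot(*d),np.arctan2(d[1],d[0])))
sh("fence top",A([(155,527),(112,102)],.04))
sh("bar front L R",A([(70,527),(155,527)],.04))
sh("fence base",A([(184,492),(152,105)],.018))
sh("cleat top edge far,mid",A([(617,100),(638,400)],.04))
sh("stop",A([(112,100),(617,100)],.04))
sh("narrow FL FR(?) BR BL",A([(186,495),(484,107),(152,107)],.04))
sh("strip top far L R",A([(466,252),(606,252)],.123-.0251+.046))
sh("strip bottom far L R",A([(484,190),(592,190)],.123-.0251))
E
python3 p6.py
```

```text
fence top [[545.3, -11.0], [642.9, 5.1]]
   len 98.9 ang 0.1629
bar front L R [[541.9, 8.8], [545.3, -11.0]]
   len 20.0 ang -1.4000
fence base [[543.6, -11.1], [640.2, 4.0]]
   len 97.8 ang 0.1547
cleat top edge far,mid [[661.4, -99.2], [596.1, -116.9]]
   len 67.6 ang -2.8775
stop [[643.3, 5.1], [661.4, -99.2]]
   len 105.9 ang -1.3996
narrow FL FR(?) BR BL [[554.9, -17.5], [655.2, -72.0], [643.3, -3.3]]
   len 114.1 ang -0.4975
   len 69.7 ang 1.7420
strip top far L R [[649.2, -75.3], [652.0, -91.7]]
   len 16.6 ang -1.3997
strip bottom far L R [[648.4, -75.6], [651.4, -92.6]]
   len 17.3 ang -1.3996
```

Relative to the bay in this view, the strip sits about 2 mm clear of the blank and 9 mm clear of the cleat. I'll shift it 2 mm right and lower it.

```bash

python3 -m handwheel '[{"x":0.004,"y":-0.004,"z":-0.04,"wx":0,"wy":0,"wz":0,"grip":0},{"x":0.004,"y":-0.004,"z":-0.08,"wx":0,"wy":0,"wz":0,"grip":0},{"x":0.004,"y":-0.004,"z":-0.11,"wx":0,"wy":0,"wz":0,"grip":0},{"x":0.004,"y":-0.004,"z":-0.13,"wx":0,"wy":0,"wz":0,"grip":0},{"x":0.004,"y":-0.004,"z":-0.145,"wx":0,"wy":0,"wz":0,"grip":0},{"x":0.004,"y":-0.004,"z":-0.152,"wx":0,"wy":0,"wz":0,"grip":0},{"x":0.004,"y":-0.004,"z":-0.157,"wx":0,"wy":0,"wz":0,"grip":0},{"x":0.004,"y":-0.004,"z":-0.157,"wx":0,"wy":0,"wz":0,"grip":0}]'; python3 snap.py wrist w7;python3 snap.py scene s7
```

```text
time_s: 5.87
position: [0.611, -0.0931, 0.0445]
tool_rot: [0.54, -0.54, 0.456, -0.456]
contact_force: [0.4, -0.1, 0.1]
gripper_width: 0.0167
5.9167 [ 0.6112 -0.093   0.0449] [0.2 0.2 0.1] 0.0165
5.9667 [ 0.6114 -0.0929  0.0451] [ 0.8 -0.1  0.8] 0.0175
```

View pics/w7.png

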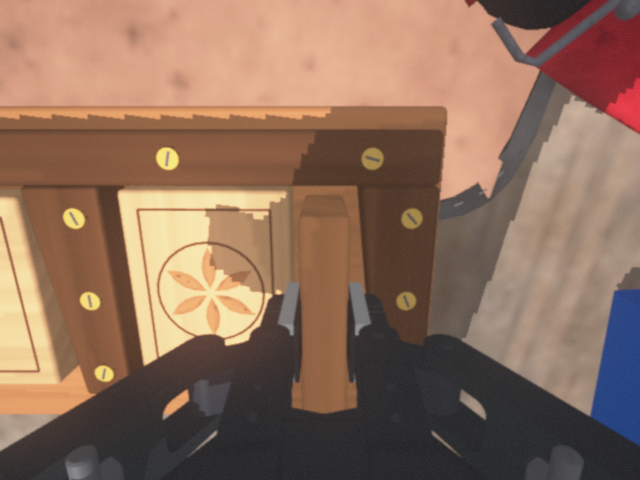

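The strip is in the gap. Next I'll press it left to slide the blank towards the fence, watching the force.

```bash

python3 -m handwheel '[{"x":-0.001,"y":0.005,"z":-0.001,"wx":0,"wy":0,"wz":0,"grip":0},{"x":-0.0017,"y":0.01,"z":-0.001,"wx":0,"wy":0,"wz":0,"grip":0},{"x":-0.0025,"y":0.014,"z":-0.001,"wx":0,"wy":0,"wz":0,"grip":0},{"x":-0.0027,"y":0.016,"z":-0.001,"wx":0,"wy":0,"wz":0,"grip":0},{"x":-0.0027,"y":0.016,"z":-0.001,"wx":0,"wy":0,"wz":0,"grip":0}]'
python3 -m handwheel '[{"x":-0.0003,"y":0.002,"z":0,"wx":0,"wy":0,"wz":0,"grip":0},{"x":-0.0007,"y":0.004,"z":0,"wx":0,"wy":0,"wz":0,"grip":0}]'
python3 snap.py wrist w8
```

```text
time_s: 6.38
position: [0.6098, -0.0844, 0.0441]
tool_rot: [0.541, -0.541, 0.456, -0.456]
contact_force: [-0.6, 0.4, 0.2]
gripper_width: 0.0166
time_s: 6.55
position: [0.6094, -0.0827, 0.0439]
tool_rot: [-0.54, 0.541, -0.456, 0.456]
contact_force: [0.9, -0.3, 1.0]
gripper_width: 0.0165
6.6 [ 0.6093 -0.0825  0.0439] [-0.5 -1.1 -0.2] 0.0165
```

View pics/w8.png

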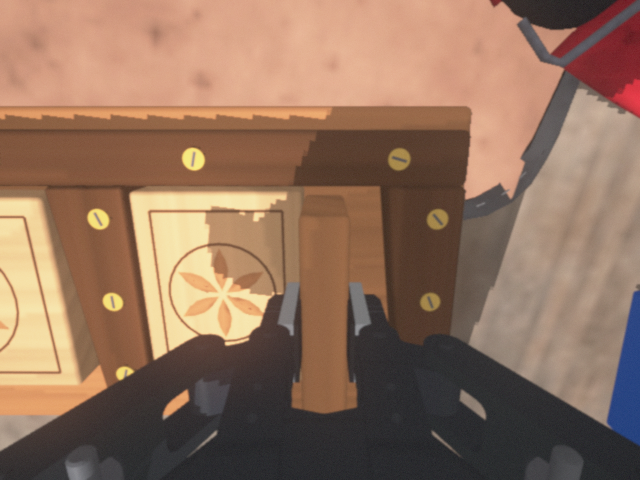

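```bash

python3 -m handwheel '[{"x":-0.0003,"y":0.002,"z":0,"wx":0,"wy":0,"wz":0,"grip":0},{"x":-0.0007,"y":0.004,"z":0,"wx":0,"wy":0,"wz":0,"grip":0},{"x":-0.0007,"y":0.004,"z":0,"wx":0,"wy":0,"wz":0,"grip":0}]'
python3 -m handwheel '[{"x":-0.0003,"y":0.002,"z":0,"wx":0,"wy":0,"wz":0,"grip":0},{"x":-0.0003,"y":0.002,"z":0,"wx":0,"wy":0,"wz":0,"grip":0}]'
python3 -m handwheel '[{"x":-0.0003,"y":0.002,"z":0,"wx":0,"wy":0,"wz":0,"grip":0},{"x":-0.0003,"y":0.002,"z":0,"wx":0,"wy":0,"wz":0,"grip":0}]'
python3 snap.py wrist w9
```

```text
time_s: 6.85
position: [0.6089, -0.0811, 0.0438]
tool_rot: [-0.54, 0.541, -0.456, 0.456]
contact_force: [1.1, -3.2, -0.4]
gripper_width: 0.0173
time_s: 7.02
position: [0.6089, -0.081, 0.0439]
tool_rot: [-0.54, 0.541, -0.455, 0.457]
contact_force: [0.3, -6.8, -0.8]
gripper_width: 0.017
time_s: 7.18
position: [0.6089, -0.081, 0.0439]
tool_rot: [-0.539, 0.541, -0.455, 0.457]
contact_force: [1.2, -9.1, -0.4]
gripper_width: 0.0167
7.2333 [ 0.6089 -0.0809  0.0439] [ 1.4 -9.2 -1.9] 0.0168
```

View pics/w9.png

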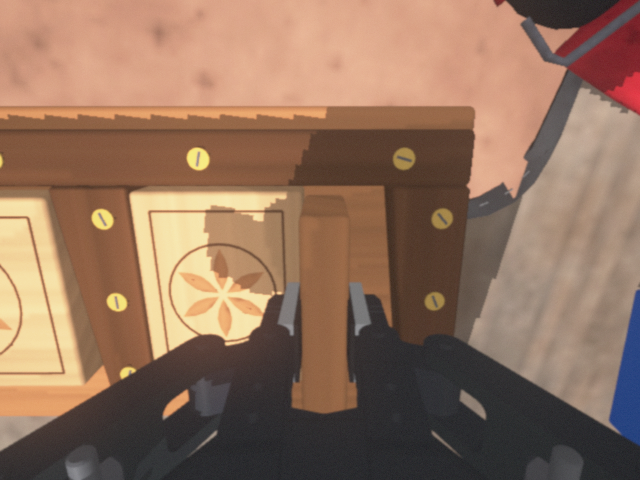

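The force has risen to 9 N with no further motion, so the blank is against the fence. I'll relax, open and lift off, then go and look at the wedge.

```bash

python3 -m handwheel '[{"x":0.0007,"y":-0.005,"z":-0.0015,"wx":0,"wy":0,"wz":0,"grip":0},{"x":0.0007,"y":-0.005,"z":-0.0015,"wx":0,"wy":0,"wz":0,"grip":0},{"x":0.0007,"y":-0.005,"z":-0.0015,"wx":0,"wy":0,"wz":0,"grip":0.45},{"x":0.0007,"y":-0.005,"z":-0.0015,"wx":0,"wy":0,"wz":0,"grip":0.45},{"x":0.0007,"y":-0.005,"z":-0.0015,"wx":0,"wy":0,"wz":0,"grip":0.45},{"x":0.0007,"y":-0.005,"z":-0.0015,"wx":0,"wy":0,"wz":0,"grip":0.45},{"x":0.0007,"y":-0.005,"z":0.03,"wx":0,"wy":0,"wz":0,"grip":0.45},{"x":0.0007,"y":-0.005,"z":0.1,"wx":0,"wy":0,"wz":0,"grip":0.45},{"x":0.0007,"y":-0.005,"z":0.2,"wx":0,"wy":0,"wz":0,"grip":0.45},{"x":0.0007,"y":-0.005,"z":0.25,"wx":0,"wy":0,"wz":0,"grip":0.45},{"x":0.0007,"y":-0.005,"z":0.25,"wx":0,"wy":0,"wz":0,"grip":0.45}]'; python3 snap.py wrist w10; python3 -c "
from h import *
print(cast(env.calibration('top'),[(178,190)],0.05))"
```

```text
time_s: 8.15
position: [0.6119, -0.0813, 0.1768]
tool_rot: [0.543, -0.538, 0.453, -0.459]
contact_force: [0.4, -1.1, 0.9]
gripper_width: 0.0386
8.2 [ 0.6112 -0.0812  0.1735] [ 0.1 -0.6 -0.9] 0.0384
[[0.72338883 0.26151944 0.05      ]]
```

View pics/w10.png

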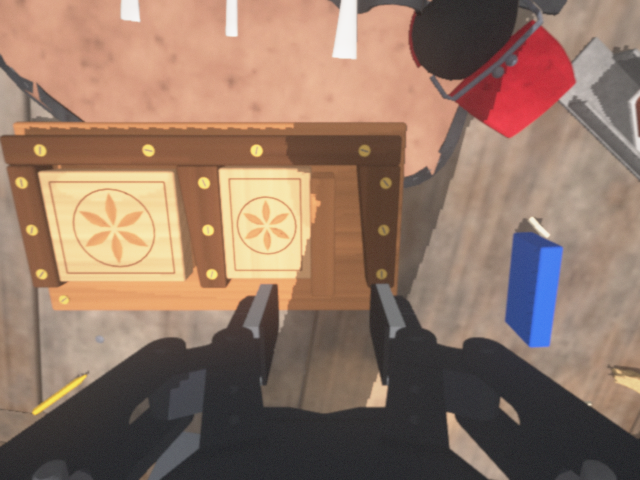

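```bash
python3 - <<'E'
import cv2
im=cv2.imread('pics/w10.png')
cv2.imwrite('pics/z10.png',cv2.resize(im[125:315,180:415],None,fx=3,fy=3,interpolation=cv2.INTER_CUBIC))
E
```

```text
(no output)
```

View pics/z10.png

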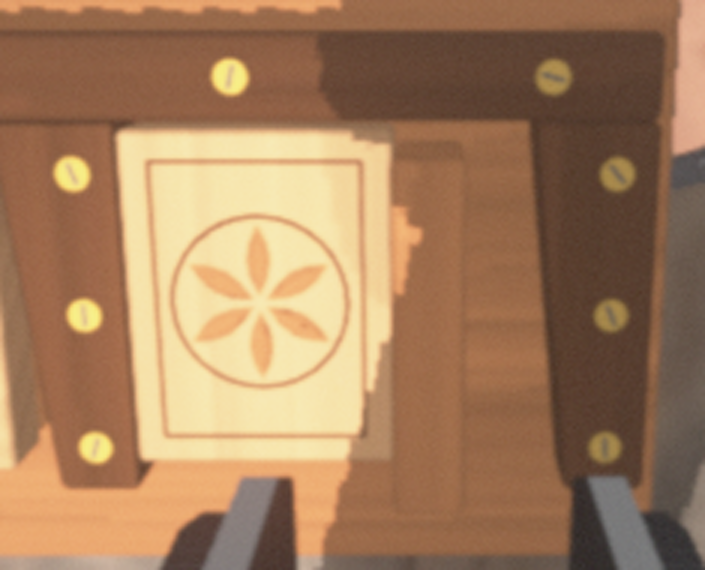

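The narrow blank is flush with the fence and the strip stands upright against it, its top at (395–465, 150–515) in the crop. On to the wedge.

```bash

python3 -m handwheel '[{"x":-0.327,"y":0.778,"z":0,"wx":0,"wy":0,"wz":-0.094,"grip":0.7},{"x":-0.327,"y":0.778,"z":0,"wx":0,"wy":0,"wz":-0.094,"grip":0.7},{"x":-0.327,"y":0.778,"z":0,"wx":0,"wy":0,"wz":-0.094,"grip":0.7},{"x":-0.327,"y":0.778,"z":0,"wx":0,"wy":0,"wz":-0.094,"grip":0.7},{"x":-0.327,"y":0.778,"z":0,"wx":0,"wy":0,"wz":-0.094,"grip":0.7},{"x":-0.327,"y":0.778,"z":0,"wx":0,"wy":0,"wz":-0.094,"grip":0.7},{"x":-0.327,"y":0.778,"z":0,"wx":0,"wy":0,"wz":-0.094,"grip":0.7},{"x":-0.327,"y":0.778,"z":0,"wx":0,"wy":0,"wz":-0.094,"grip":0.7},{"x":-0.327,"y":0.778,"z":0,"wx":0,"wy":0,"wz":-0.094,"grip":0.7},{"x":-0.327,"y":0.778,"z":0,"wx":0,"wy":0,"wz":-0.094,"grip":0.7},{"x":-0.327,"y":0.778,"z":0,"wx":0,"wy":0,"wz":-0.094,"grip":0.7},{"x":-0.327,"y":0.778,"z":0,"wx":0,"wy":0,"wz":-0.094,"grip":0.7},{"x":-0.327,"y":0.778,"z":0,"wx":0,"wy":0,"wz":-0.094,"grip":0.7}]'; python3 snap.py wrist w11
```

```text
time_s: 9.28
position: [0.4902, 0.0848, 0.1688]
tool_rot: [0.544, -0.529, 0.469, -0.451]
contact_force: [0.4, 0.7, 0.1]
gripper_width: 0.0598
9.3333 [0.4898 0.0849 0.1689] [-0.4  0.2  0.2] 0.0599
```

View pics/w11.png

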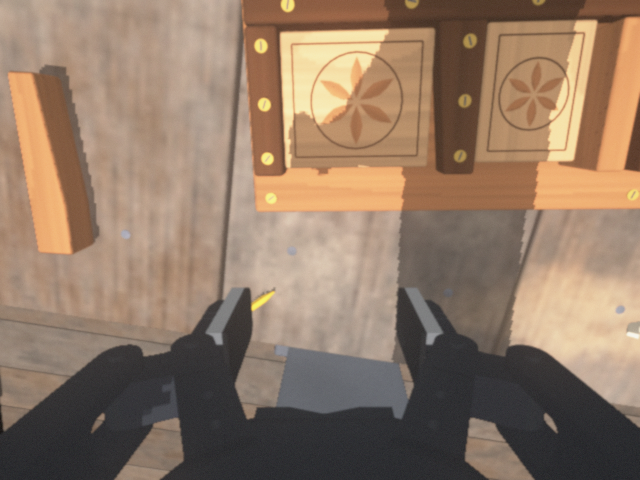

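```bash
python3 - <<'E'
from h import *
o=env.get_obs();print(o["qpos"].round(3),o["joint_vel"].round(2),q2R(o["tool_rot"]).round(3),o["position"])
E
```

```text
[ 0.152  0.081 -0.226  1.264  0.032  3.141] [ 0.    0.01  0.01 -0.    0.   -0.  ] [[ 0.153 -0.006  0.988]
 [-0.988  0.032  0.153]
 [-0.032 -0.999 -0.001]] [0.48984763 0.08486885 0.16887649]
```

Joint 6 hit its range limit at 3.14, which stopped the move and left a slight tilt. I'll use the half-turned grasp instead: turn by +π in steps while moving towards the wedge.

```bash

python3 -m handwheel '[{"x":-0.02,"y":0.11,"z":0.02,"wx":0,"wy":0,"wz":1,"grip":0.7},{"x":-0.02,"y":0.11,"z":0.02,"wx":0,"wy":0,"wz":1,"grip":0.7},{"x":-0.02,"y":0.11,"z":0.02,"wx":0,"wy":0,"wz":1,"grip":0.7},{"x":-0.02,"y":0.11,"z":0.02,"wx":0,"wy":0,"wz":1,"grip":0.7},{"x":-0.02,"y":0.11,"z":0.02,"wx":0,"wy":0,"wz":1,"grip":0.7},{"x":-0.02,"y":0.11,"z":0.02,"wx":0,"wy":0,"wz":1,"grip":0.7},{"x":-0.02,"y":0.11,"z":0.02,"wx":0,"wy":0,"wz":1,"grip":0.7}]'
python3 -m handwheel '[{"x":-0.02,"y":0.11,"z":0.02,"wx":0,"wy":0,"wz":1,"grip":0.7},{"x":-0.02,"y":0.11,"z":0.02,"wx":0,"wy":0,"wz":1,"grip":0.7},{"x":-0.02,"y":0.11,"z":0.02,"wx":0,"wy":0,"wz":1,"grip":0.7},{"x":-0.02,"y":0.11,"z":0.02,"wx":0,"wy":0,"wz":1,"grip":0.7},{"x":-0.02,"y":0.11,"z":0.02,"wx":0,"wy":0,"wz":1,"grip":0.7},{"x":-0.02,"y":0.11,"z":0.02,"wx":0,"wy":0,"wz":1,"grip":0.7},{"x":-0.02,"y":0.11,"z":0.02,"wx":0,"wy":0,"wz":1,"grip":0.7}]'
cat > st.py <<'E'
from h import *
o=env.get_obs();T=q2R(o["tool_rot"]);print(round(o["time_s"],2),"q",o["qpos"].round(3),"T",T.round(4).tolist(),"jaw ang %.4f"%np.arctan2(T[1,0],T[0,0]),o["position"].round(4),o["contact_force"].round(1),round(float(o["gripper_width"]),4))
E
python3 st.py
```

```text
time_s: 9.92
position: [0.4805, 0.1404, 0.1787]
tool_rot: [0.676, -0.669, 0.229, -0.207]
contact_force: [0.0, -0.4, 0.4]
gripper_width: 0.0596
time_s: 10.5
position: [0.4704, 0.1955, 0.1887]
tool_rot: [-0.704, 0.706, 0.045, -0.068]
contact_force: [-0.1, -0.5, 0.0]
gripper_width: 0.0602
10.5 q [ 0.39   0.126 -0.133  1.344  0.007  1.801] T [[0.9868, -0.032, -0.159], [0.1589, -0.0061, 0.9873], [-0.0326, -0.9995, -0.001]] jaw ang 0.1597 [0.4704 0.1955 0.1887] [-0.1 -0.5  0. ] 0.0602
```

```bash
cat > rv.py <<'E'
# normalised shift/turn to reach TCP x y z with tool straight down and jaw (tool x) at angle a
import sys
from h import *
x,y,z,a=map(float,sys.argv[1:5])
o=env.get_obs();T=q2R(o["tool_rot"])
tx=np.array([np.cos(a),np.sin(a),0]);ty=np.array([0,0,-1.]);G=np.c_[tx,ty,np.cross(tx,ty)]
w=R.from_matrix(G@T.T).as_rotvec()/(np.pi/4)
print("shift",((np.array([x,y,z])-o["position"])/.5).round(4),"turn",w.round(4))
E
python3 rv.py 0.455 0.25 0.19 0.90
```

```text
shift [-0.0308  0.109   0.0026] turn [ 0.0226 -0.036   0.9425]
```

```bash

python3 -m handwheel '[{"x":-0.03,"y":0.11,"z":0,"wx":0.0226,"wy":-0.036,"wz":0.9425,"grip":0.7},{"x":-0.03,"y":0.11,"z":0,"wx":0.0226,"wy":-0.036,"wz":0.9425,"grip":0.7},{"x":-0.03,"y":0.11,"z":0,"wx":0.0226,"wy":-0.036,"wz":0.9425,"grip":0.7},{"x":-0.03,"y":0.11,"z":0,"wx":0.0226,"wy":-0.036,"wz":0.9425,"grip":0.7},{"x":-0.03,"y":0.11,"z":0,"wx":0.0226,"wy":-0.036,"wz":0.9425,"grip":0.7},{"x":-0.03,"y":0.11,"z":0,"wx":0.0226,"wy":-0.036,"wz":0.9425,"grip":0.7},{"x":-0.03,"y":0.11,"z":0,"wx":0.0226,"wy":-0.036,"wz":0.9425,"grip":0.7}]'
python3 rv.py 0.447 0.307 0.19 1.663
```

```text
time_s: 11.08
position: [0.4553, 0.2504, 0.1888]
tool_rot: [0.637, -0.637, -0.307, 0.307]
contact_force: [0.6, -0.0, -0.2]
gripper_width: 0.0598
shift [-0.0165  0.1132  0.0023] turn [-5.000e-04 -0.000e+00  9.751e-01]
```

```bash

python3 -m handwheel '[{"x":-0.0165,"y":0.113,"z":0,"wx":0,"wy":0,"wz":0.975,"grip":0.7},{"x":-0.0165,"y":0.113,"z":0,"wx":0,"wy":0,"wz":0.975,"grip":0.7},{"x":-0.0165,"y":0.113,"z":0,"wx":0,"wy":0,"wz":0.975,"grip":0.7},{"x":-0.0165,"y":0.113,"z":0,"wx":0,"wy":0,"wz":0.975,"grip":0.7},{"x":-0.0165,"y":0.113,"z":0,"wx":0,"wy":0,"wz":0.975,"grip":0.7},{"x":-0.0165,"y":0.113,"z":0,"wx":0,"wy":0,"wz":0.975,"grip":0.7},{"x":-0.0165,"y":0.113,"z":0,"wx":0,"wy":0,"wz":0.975,"grip":0.7}]'
python3 snap.py wrist w12; python3 st.py
python3 - <<'E'
import cv2
im=cv2.imread('pics/w11.png')
cv2.imwrite('pics/z11.png',cv2.resize(im[60:265,0:110],None,fx=2.9,fy=2.9,interpolation=cv2.INTER_CUBIC))
E
```

```text
time_s: 11.67
position: [0.4471, 0.3069, 0.1887]
tool_rot: [0.477, -0.477, -0.522, 0.522]
contact_force: [-0.0, 0.4, 0.1]
gripper_width: 0.0598
11.7167 [0.4471 0.3068 0.1887] [ 0.6  1.1 -0.3] 0.0594
11.72 q [ 0.601  0.162 -0.091  1.319  0.     0.515] T [[-0.086, -0.0004, -0.9963], [0.9963, -0.0001, -0.086], [-0.0, -1.0, 0.0004]] jaw ang 1.6569 [0.4471 0.3068 0.1887] [ 0.6  1.1 -0.3] 0.0594
```

View pics/w12.png

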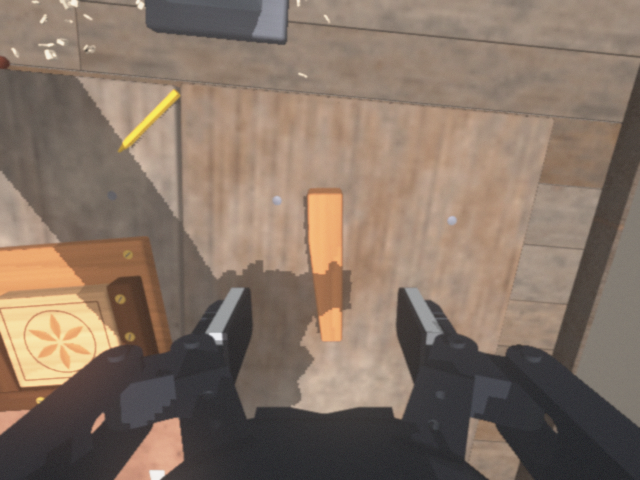

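View pics/z11.png

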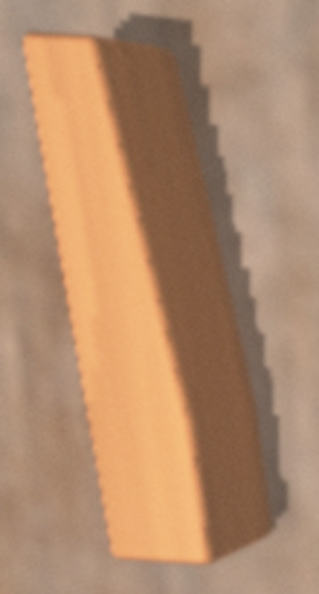

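The whole wedge is visible between the fingers: tail at the top (308–343, 190), toe at the bottom (320–343, 340).

```bash

python3 - <<'E'
import cv2
im=cv2.imread('pics/w12.png')
cv2.imwrite('pics/z12.png',cv2.resize(im[180:350,295:360],None,fx=3.5,fy=3.5,interpolation=cv2.INTER_CUBIC))
E
```

```text
(no output)
```

View pics/z12.png

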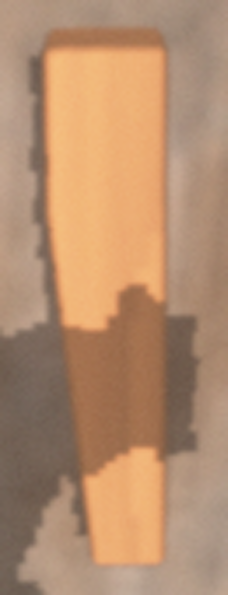

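```bash

python3 - <<'E'
import json
from h import *
c=json.load(open("pics/w12.json"))
P=cast(c,[(295+x/3.5,180+y/3.5) for x,y in [(165,49),(46,49),(163,563),(94,563),(49,200)]],.03)[:,:2]*1000
print(P.round(1).tolist())
d=P[2]-P[0];a=np.arctan2(d[1],d[0]);ex=d/np.hypot(*d);ey=np.array([-ex[1],ex[0]])
print("len",np.hypot(*d),"yaw",a,"tail w",np.hypot(*(P[0]-P[1])),"toe w",np.hypot(*(P[2]-P[3])))
print("grip",P[0]+20*ex-15*ey,"from toe",P[2]-120*ex-15*ey, P[1]+20*ex+15*ey)
c=json.load(open("pics/w11.json"))
P=cast(c,[(x/2.9,60+y/2.9) for x,y in [(112,558),(212,562),(22,36),(97,38)]],.03)[:,:2]*1000
print(P.round(1).tolist())
E
python3 rv.py 0.447 0.307 0.19 1.663
```

```text
[[427.0, 320.0], [429.5, 291.9], [564.4, 333.8], [566.1, 315.4], [466.6, 295.6]]
len 138.16804718175226 yaw 0.09968669581775738 tail w 28.17948707919556 toe w 18.39712226144317
grip [448.35416708 307.07944438] from toe [446.53130918 306.89712537] [447.8972756  308.86471082]
[[425.2, 319.8], [428.7, 290.8], [563.0, 333.1], [565.4, 314.1]]
shift [-0.0003  0.0003  0.0025] turn [ 0.0001 -0.0005  0.0078]
```

```bash

python3 -m handwheel '[{"x":0,"y":0.001,"z":-0.08,"wx":0,"wy":0,"wz":0.012,"grip":0.7},{"x":0,"y":0.001,"z":-0.16,"wx":0,"wy":0,"wz":0.012,"grip":0.7},{"x":0,"y":0.001,"z":-0.24,"wx":0,"wy":0,"wz":0.012,"grip":0.7},{"x":0,"y":0.001,"z":-0.31,"wx":0,"wy":0,"wz":0.012,"grip":0.7},{"x":0,"y":0.001,"z":-0.35,"wx":0,"wy":0,"wz":0.012,"grip":0.7},{"x":0,"y":0.001,"z":-0.365,"wx":0,"wy":0,"wz":0.012,"grip":0.7},{"x":0,"y":0.001,"z":-0.365,"wx":0,"wy":0,"wz":0.012,"grip":0},{"x":0,"y":0.001,"z":-0.365,"wx":0,"wy":0,"wz":0.012,"grip":0},{"x":0,"y":0.001,"z":-0.365,"wx":0,"wy":0,"wz":0.012,"grip":0},{"x":0,"y":0.001,"z":-0.365,"wx":0,"wy":0,"wz":0.012,"grip":0},{"x":0,"y":0.001,"z":-0.365,"wx":0,"wy":0,"wz":0.012,"grip":0},{"x":0,"y":0.001,"z":-0.365,"wx":0,"wy":0,"wz":0.012,"grip":0},{"x":0,"y":0.001,"z":-0.365,"wx":0,"wy":0,"wz":0.012,"grip":0}]'
python3 snap.py wrist w13; python3 st.py
```

```text
time_s: 12.8
position: [0.4482, 0.3082, 0.0082]
tool_rot: [-0.475, 0.475, 0.525, -0.523]
contact_force: [0.6, -0.8, 6.5]
gripper_width: 0.029
12.85 [0.4481 0.3081 0.0082] [-0.2  0.6  6.6] 0.0289
12.85 q [ 0.602  0.253 -0.388  0.926  0.     0.504] T [[-0.0982, 0.0026, -0.9952], [0.9952, 0.0019, -0.0982], [0.0017, -1.0, -0.0027]] jaw ang 1.6691 [0.4481 0.3081 0.0082] [-0.2  0.6  6.6] 0.0289
```

View pics/w13.png

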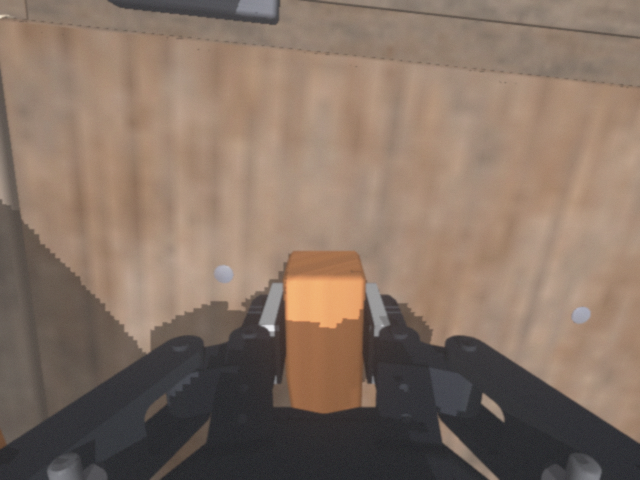

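The wedge is gripped by its tail block, opening 29 mm. Now I'll lift it, carry it across, and line it up in front of the right bay's gap.

```bash

python3 -m handwheel '[{"x":0,"y":0,"z":0.07,"wx":0,"wy":0,"wz":0,"grip":0},{"x":0,"y":0,"z":0.14,"wx":0,"wy":0,"wz":0,"grip":0},{"x":-0.055,"y":-0.897,"z":0.18,"wx":0,"wy":0,"wz":0.089,"grip":0},{"x":-0.055,"y":-0.897,"z":0.18,"wx":0,"wy":0,"wz":0.089,"grip":0},{"x":-0.055,"y":-0.897,"z":0.18,"wx":0,"wy":0,"wz":0.089,"grip":0},{"x":-0.055,"y":-0.897,"z":0.18,"wx":0,"wy":0,"wz":0.089,"grip":0},{"x":-0.055,"y":-0.897,"z":0.18,"wx":0,"wy":0,"wz":0.089,"grip":0},{"x":-0.055,"y":-0.897,"z":0.18,"wx":0,"wy":0,"wz":0.089,"grip":0},{"x":-0.055,"y":-0.897,"z":0.18,"wx":0,"wy":0,"wz":0.089,"grip":0},{"x":-0.055,"y":-0.897,"z":0.18,"wx":0,"wy":0,"wz":0.089,"grip":0},{"x":-0.055,"y":-0.897,"z":0.18,"wx":0,"wy":0,"wz":0.089,"grip":0},{"x":-0.055,"y":-0.897,"z":0.18,"wx":0,"wy":0,"wz":0.089,"grip":0},{"x":-0.055,"y":-0.897,"z":0.18,"wx":0,"wy":0,"wz":0.089,"grip":0},{"x":-0.055,"y":-0.897,"z":0.18,"wx":0,"wy":0,"wz":0.089,"grip":0},{"x":-0.055,"y":-0.897,"z":0.18,"wx":0,"wy":0,"wz":0.089,"grip":0},{"x":-0.055,"y":-0.897,"z":0.18,"wx":0,"wy":0,"wz":0.089,"grip":0}]'
python3 st.py; python3 rv.py 0.4204 -0.1402 0.0285 1.739; python3 snap.py top t14
```

```text
time_s: 14.18
position: [0.4193, -0.141, 0.0965]
tool_rot: [-0.456, 0.456, 0.54, -0.54]
contact_force: [0.5, 0.8, -1.7]
gripper_width: 0.0291
14.18 q [-0.325  0.008 -0.465  1.098  0.    -0.492] T [[-0.167, -0.0002, -0.986], [0.986, 0.0004, -0.167], [0.0004, -1.0, 0.0001]] jaw ang 1.7385 [ 0.4193 -0.141   0.0965] [ 0.5  0.8 -1.7] 0.0291
shift [ 0.0022  0.0017 -0.1359] turn [-0.0005 -0.0003  0.0006]
14.2333 [ 0.4194 -0.1404  0.0964] [ 0.4  0.6 -1.6] 0.0289
```

```bash
python3 - <<'E'
import cv2
im=cv2.imread('pics/t14.png')
cv2.imwrite('pics/t14z.png',cv2.resize(im[180:340,200:400],None,fx=3.7,fy=3.7,interpolation=cv2.INTER_CUBIC))
E
```

```text
(no output)
```

View pics/t14z.png

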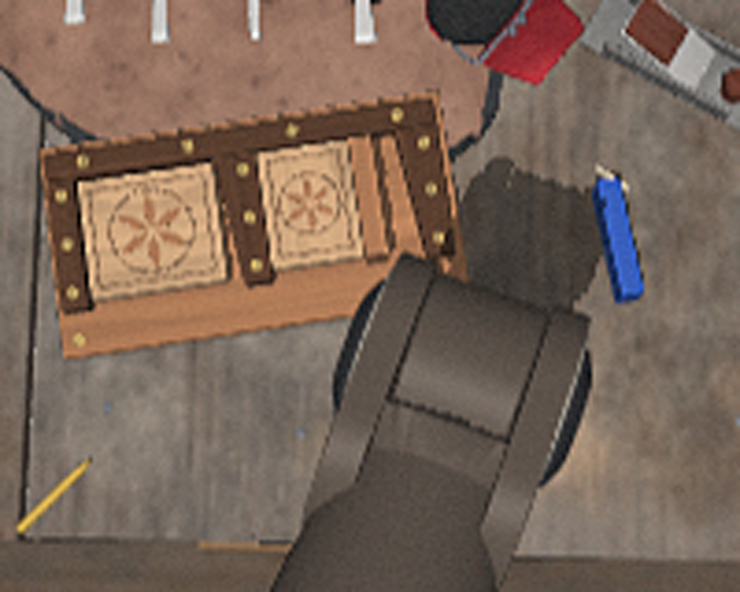

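The arm hides the mouth, but the strip and blank are still in place. I'll lower the wedge, then advance slowly with force checks.

```bash

python3 -m handwheel '[{"x":0.002,"y":0.001,"z":-0.07,"wx":0,"wy":0,"wz":0,"grip":0},{"x":0.002,"y":0.001,"z":-0.12,"wx":0,"wy":0,"wz":0,"grip":0},{"x":0.002,"y":0.001,"z":-0.136,"wx":0,"wy":0,"wz":0,"grip":0},{"x":0.002,"y":0.001,"z":-0.136,"wx":0,"wy":0,"wz":0,"grip":0},{"x":0.002,"y":0.001,"z":-0.136,"wx":0,"wy":0,"wz":0,"grip":0}]'
python3 -m handwheel '[{"x":0.02,"y":0.0034,"z":0,"wx":0,"wy":0,"wz":0,"grip":0},{"x":0.04,"y":0.0068,"z":0,"wx":0,"wy":0,"wz":0,"grip":0},{"x":0.06,"y":0.01,"z":0,"wx":0,"wy":0,"wz":0,"grip":0},{"x":0.06,"y":0.01,"z":0,"wx":0,"wy":0,"wz":0,"grip":0}]'
cat > bay.py <<'E'
from h import *
o=env.get_obs();a=.168;e=np.array([[np.cos(a),np.sin(a)],[-np.sin(a),np.cos(a)]])
p=e@(o["position"][:2]*1000-[545.7,-11.5]);f=e@o["contact_force"][:2];T=q2R(o["tool_rot"])
print("t %.2f bay x %.1f (toe %.1f) y %.1f z %.1f | F in %.1f left %.1f up %.1f | yaw %.4f w %.4f tau"%(o["time_s"],p[0],p[0]+120,p[1],o["position"][2]*1000,f[0],f[1],o["contact_force"][2],np.arctan2(T[1,0],T[0,0])-np.pi/2,o["gripper_width"]),o["wrist_torque"].round(2))
E
python3 bay.py; python3 snap.py scene s15
```

```text
time_s: 14.65
position: [0.4206, -0.1398, 0.0288]
tool_rot: [0.456, -0.455, -0.541, 0.541]
contact_force: [0.5, -0.8, -0.4]
gripper_width: 0.0289
time_s: 14.98
position: [0.4539, -0.1357, 0.0294]
tool_rot: [-0.455, 0.457, 0.541, -0.54]
contact_force: [0.4, -0.6, -1.3]
gripper_width: 0.0288
t 14.98 bay x -111.3 (toe 8.7) y -107.1 z 29.4 | F in 0.3 left -0.6 up -1.3 | yaw 0.1697 w 0.0288 tau [-0.04  0.02  0.  ]
15.0333 [ 0.4524 -0.1356  0.029 ] [-0.3  0.1 -0.4] 0.029
```

```bash
python3 - <<'E'
import cv2
im=cv2.imread('pics/s15.png')
cv2.imwrite('pics/s15z.png',cv2.resize(im[200:300,200:360],None,fx=5,fy=5,interpolation=cv2.INTER_CUBIC))
E
```

```text
(no output)
```

View pics/s15z.png

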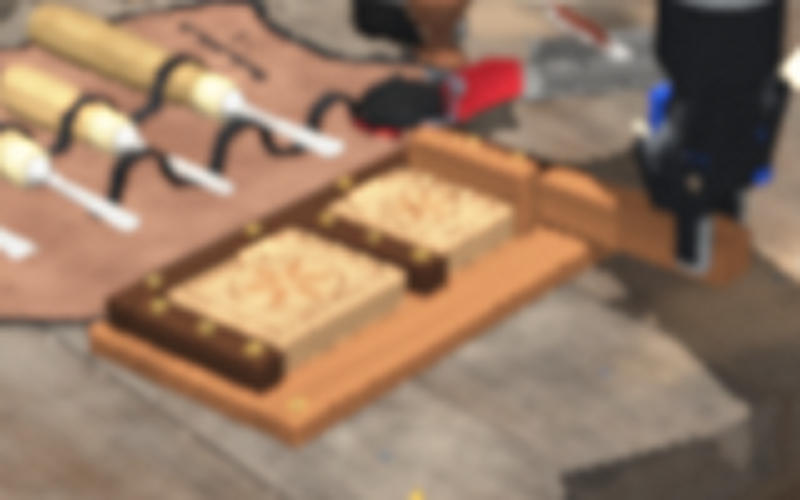

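No force yet, and the wedge toe is entering the mouth to the right of the strip. I'll advance another 25 mm and ease left.

```bash

python3 -m handwheel '[{"x":0.014,"y":0.006,"z":0,"wx":0,"wy":0,"wz":0,"grip":0},{"x":0.028,"y":0.009,"z":0,"wx":0,"wy":0,"wz":0,"grip":0},{"x":0.0486,"y":0.0123,"z":-0.001,"wx":0,"wy":0,"wz":0,"grip":0},{"x":0.0486,"y":0.0123,"z":-0.001,"wx":0,"wy":0,"wz":0,"grip":0}]'
python3 bay.py
python3 -m handwheel '[{"x":-0.0003,"y":0.002,"z":0,"wx":0,"wy":0,"wz":0,"grip":0},{"x":-0.0007,"y":0.004,"z":0,"wx":0,"wy":0,"wz":0,"grip":0},{"x":-0.0007,"y":0.004,"z":0,"wx":0,"wy":0,"wz":0,"grip":0}]'
python3 bay.py
```

```text
time_s: 15.37
position: [0.4769, -0.1294, 0.028]
tool_rot: [-0.456, 0.456, 0.541, -0.54]
contact_force: [-0.1, -1.0, -1.1]
gripper_width: 0.0289
t 15.37 bay x -87.5 (toe 32.5) y -104.7 z 28.0 | F in -0.3 left -1.0 up -1.1 | yaw 0.1693 w 0.0289 tau [-0.03  0.08  0.  ]
time_s: 15.62
position: [0.4744, -0.1279, 0.0279]
tool_rot: [0.456, -0.457, -0.54, 0.54]
contact_force: [1.6, -2.2, -1.1]
gripper_width: 0.0284
t 15.62 bay x -89.7 (toe 30.3) y -102.8 z 27.9 | F in 1.2 left -2.5 up -1.1 | yaw 0.1679 w 0.0284 tau [-0.57 -0.12 -0.36]
```

Contact with the strip came at y = -102.8, against -103 predicted. Now I'll slide it in along the strip.

```bash

python3 -m handwheel '[{"x":0.015,"y":0.0024,"z":0,"wx":0,"wy":0,"wz":0,"grip":0},{"x":0.03,"y":0.0049,"z":0,"wx":0,"wy":0,"wz":0,"grip":0},{"x":0.05,"y":0.0083,"z":0,"wx":0,"wy":0,"wz":0,"grip":0},{"x":0.05,"y":0.0083,"z":0,"wx":0,"wy":0,"wz":0,"grip":0}]'
python3 bay.py
python3 -m handwheel '[{"x":0.01,"y":0.0017,"z":0,"wx":0,"wy":0,"wz":0,"grip":0},{"x":0.02,"y":0.0034,"z":0,"wx":0,"wy":0,"wz":0,"grip":0},{"x":0.02,"y":0.0034,"z":0,"wx":0,"wy":0,"wz":0,"grip":0}]'
python3 bay.py
```

```text
time_s: 15.95
position: [0.5017, -0.1234, 0.0279]
tool_rot: [-0.456, 0.456, 0.541, -0.54]
contact_force: [1.2, -3.8, -2.4]
gripper_width: 0.0285
t 15.95 bay x -62.1 (toe 57.9) y -102.9 z 27.9 | F in 0.6 left -3.9 up -2.4 | yaw 0.1690 w 0.0285 tau [-0.63 -0.31 -0.33]
time_s: 16.2
position: [0.5101, -0.122, 0.0276]
tool_rot: [0.456, -0.456, -0.54, 0.541]
contact_force: [0.5, -4.6, -1.2]
gripper_width: 0.0291
t 16.20 bay x -53.6 (toe 66.4) y -102.9 z 27.6 | F in -0.3 left -4.6 up -1.2 | yaw 0.1686 w 0.0291 tau [-1.01 -0.01 -0.31]
```

```bash

python3 -m handwheel '[{"x":0.008,"y":0.0013,"z":0,"wx":0,"wy":0,"wz":0,"grip":0},{"x":0.014,"y":0.0023,"z":0,"wx":0,"wy":0,"wz":0,"grip":0},{"x":0.014,"y":0.0023,"z":0,"wx":0,"wy":0,"wz":0,"grip":0}]'
python3 bay.py
python3 -m handwheel '[{"x":0.004,"y":0.0007,"z":0,"wx":0,"wy":0,"wz":0,"grip":0},{"x":0.008,"y":0.0013,"z":0,"wx":0,"wy":0,"wz":0,"grip":0},{"x":0.008,"y":0.0013,"z":0,"wx":0,"wy":0,"wz":0,"grip":0}]'
python3 bay.py
python3 -m handwheel '[{"x":0.004,"y":0.0007,"z":0,"wx":0,"wy":0,"wz":0,"grip":0},{"x":0.008,"y":0.0013,"z":0,"wx":0,"wy":0,"wz":0,"grip":0},{"x":0.008,"y":0.0013,"z":0,"wx":0,"wy":0,"wz":0,"grip":0}]'
python3 bay.py
```

```text
time_s: 16.45
position: [0.5165, -0.1209, 0.0276]
tool_rot: [0.456, -0.456, -0.54, 0.541]
contact_force: [-1.4, -5.4, -1.5]
gripper_width: 0.0291
t 16.45 bay x -47.0 (toe 73.0) y -103.0 z 27.6 | F in -2.3 left -5.1 up -1.5 | yaw 0.1685 w 0.0291 tau [-1.11  0.15 -0.25]
time_s: 16.7
position: [0.5202, -0.1203, 0.0276]
tool_rot: [0.456, -0.456, -0.54, 0.541]
contact_force: [-0.3, -6.2, -2.5]
gripper_width: 0.0288
t 16.70 bay x -43.4 (toe 76.6) y -103.0 z 27.6 | F in -1.4 left -6.0 up -2.5 | yaw 0.1684 w 0.0288 tau [-1.11  0.33 -0.21]
time_s: 16.95
position: [0.5239, -0.1197, 0.0275]
tool_rot: [0.456, -0.456, -0.539, 0.541]
contact_force: [-2.6, -6.1, -1.3]
gripper_width: 0.0291
t 16.95 bay x -39.6 (toe 80.4) y -103.0 z 27.5 | F in -3.6 left -5.6 up -1.3 | yaw 0.1685 w 0.0291 tau [-1.26  0.57 -0.14]
```

```bash

for i in 1 2; do python3 bay.py; done
python3 -m handwheel '[{"x":0.004,"y":0.0007,"z":0,"wx":0,"wy":0,"wz":0,"grip":0},{"x":0.006,"y":0.001,"z":0,"wx":0,"wy":0,"wz":0,"grip":0},{"x":0.006,"y":0.001,"z":0,"wx":0,"wy":0,"wz":0,"grip":0}]'
python3 bay.py
python3 -m handwheel '[{"x":0.004,"y":0.0007,"z":0,"wx":0,"wy":0,"wz":0,"grip":0},{"x":0.006,"y":0.001,"z":0,"wx":0,"wy":0,"wz":0,"grip":0},{"x":0.006,"y":0.001,"z":0,"wx":0,"wy":0,"wz":0,"grip":0}]'
python3 bay.py
```

```text
t 16.95 bay x -39.6 (toe 80.4) y -103.0 z 27.5 | F in -3.6 left -5.6 up -1.3 | yaw 0.1685 w 0.0291 tau [-1.26  0.57 -0.14]
t 16.95 bay x -39.6 (toe 80.4) y -103.0 z 27.5 | F in -3.6 left -5.6 up -1.3 | yaw 0.1685 w 0.0291 tau [-1.26  0.57 -0.14]
time_s: 17.2
position: [0.5242, -0.1196, 0.0272]
tool_rot: [0.458, -0.455, -0.538, 0.542]
contact_force: [-12.5, -7.9, 4.6]
gripper_width: 0.0289
t 17.20 bay x -39.2 (toe 80.8) y -103.0 z 27.2 | F in -13.6 left -5.7 up 4.6 | yaw 0.1682 w 0.0289 tau [-1.54  1.95 -0.02]
time_s: 17.45
position: [0.5244, -0.1196, 0.027]
tool_rot: [0.459, -0.454, -0.536, 0.544]
contact_force: [-21.4, -10.7, 10.8]
gripper_width: 0.0288
t 17.45 bay x -39.1 (toe 80.9) y -103.1 z 27.0 | F in -22.9 left -7.0 up 10.8 | yaw 0.1676 w 0.0288 tau [-1.98  3.68  0.13]
```

```bash

python3 -m handwheel '[{"x":0.004,"y":0.0007,"z":0.001,"wx":0,"wy":0,"wz":0,"grip":0},{"x":0.008,"y":0.0014,"z":0.002,"wx":0,"wy":0,"wz":0,"grip":0},{"x":0.008,"y":0.0014,"z":0.002,"wx":0,"wy":0,"wz":0,"grip":0},{"x":0.008,"y":0.0014,"z":0.002,"wx":0,"wy":0,"wz":0,"grip":0}]'
python3 bay.py
python3 -m handwheel '[{"x":0.002,"y":0.0003,"z":0.001,"wx":0,"wy":0,"wz":0,"grip":0},{"x":0.002,"y":0.0003,"z":0.001,"wx":0,"wy":0,"wz":0,"grip":0},{"x":0.002,"y":0.0003,"z":0.001,"wx":0,"wy":0,"wz":0,"grip":0},{"x":0.002,"y":0.0003,"z":0.001,"wx":0,"wy":0,"wz":0,"grip":0}]'
python3 bay.py;python3 snap.py scene s20; python3 snap.py top t20; python3 snap.py wrist w20; python3 bay.py
```

```text
time_s: 17.78
position: [0.5246, -0.1196, 0.0269]
tool_rot: [0.461, -0.453, -0.534, 0.545]
contact_force: [-30.6, -14.1, 12.6]
gripper_width: 0.0285
t 17.78 bay x -38.9 (toe 81.1) y -103.0 z 26.9 | F in -32.5 left -8.8 up 12.6 | yaw 0.1663 w 0.0285 tau [-2.51  5.45 -0.1 ]
time_s: 18.12
position: [0.5246, -0.1195, 0.0269]
tool_rot: [0.461, -0.452, -0.534, 0.546]
contact_force: [-32.7, -14.4, 11.2]
gripper_width: 0.0288
t 18.12 bay x -38.8 (toe 81.2) y -103.0 z 26.9 | F in -34.6 left -8.7 up 11.2 | yaw 0.1668 w 0.0288 tau [-2.79  5.82  0.29]
18.1667 [ 0.5247 -0.1195  0.0269] [-32.5 -15.   11.2] 0.0288
18.2167 [ 0.5247 -0.1195  0.0269] [-31.8 -15.   11.4] 0.0292
18.2667 [ 0.5247 -0.1195  0.0269] [-31.8 -14.8  11.1] 0.029
t 18.27 bay x -38.8 (toe 81.2) y -103.0 z 26.9 | F in -33.8 left -9.2 up 11.1 | yaw 0.1668 w 0.0290 tau [-2.69  5.84  0.31]
```

```bash
python3 - <<'E'
import cv2
im=cv2.imread('pics/s20.png')
cv2.imwrite('pics/s20z.png',cv2.resize(im[200:300,200:360],None,fx=5,fy=5,interpolation=cv2.INTER_CUBIC))
im=cv2.imread('pics/t20.png')
cv2.imwrite('pics/t20z.png',cv2.resize(im[180:340,180:390],None,fx=3.7,fy=3.7,interpolation=cv2.INTER_CUBIC))
E
```

```text
(no output)
```

View pics/s20z.png

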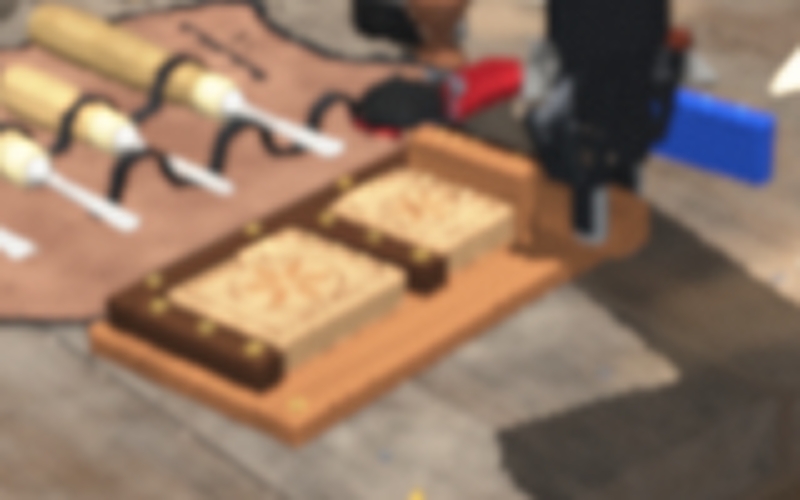

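View pics/t20z.png

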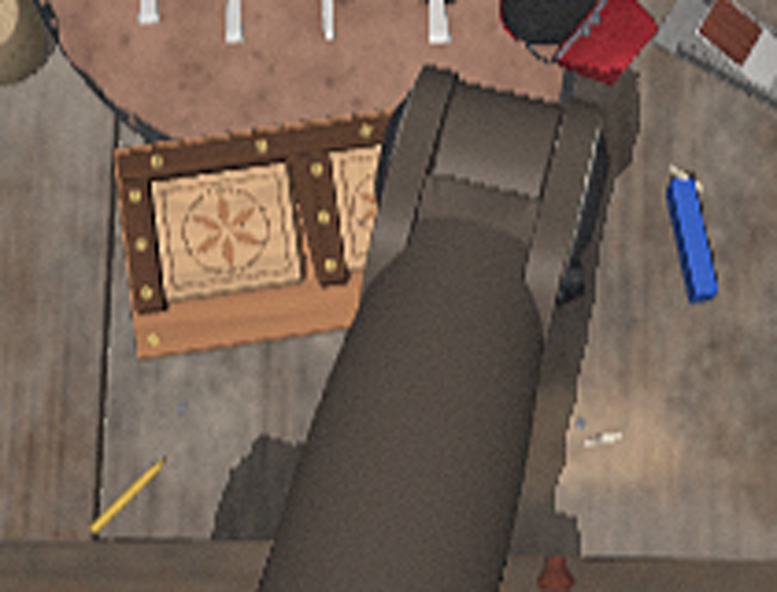

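View pics/w20.png

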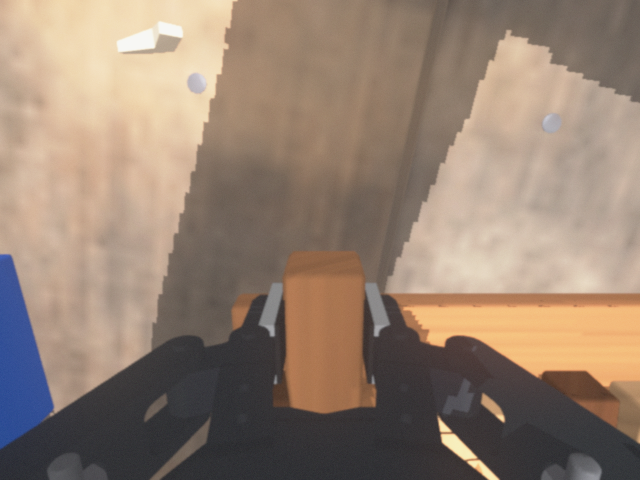

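The wedge is jammed at toe ≈ 81 mm under about 34 N. It hasn't slipped in the grip: the tail sits at the same pixels in the wrist view as when first gripped. The lateral reaction shows it bearing on the strip. Handing in while still pushing and gripping.

```bash
python3 -c "
from rig import env
print(env.job_done())"; python3 bay.py
```

```text
the job is handed in; nothing more can be done
None
the job is handed in; nothing more can be done
```

The job is handed in at about 18.3 s of robot time. The packing strip stands on edge in the right bay and the wedge is pushed home between it and the cleat, with the arm still gripping and pushing.

**What I did:** I lowered the strip into the gap right of the narrow blank. Then I pressed it left until the blank met the fence, where the force rose to 9 N with no further travel. After releasing the strip, I fetched the wedge, slid it in along the strip and pushed until it jammed.

**Last checks:**
- **Depth:** the wedge's toe is about 81 mm beyond the mouth, inside the expected 72–88 mm.
- **Push:** about 34 N is held on it, and it moved only about 0.8 mm while the force climbed from 4 N to 34 N.
- **Bearing:** a 9 N sideways reaction shows it pressing on the strip, not only on the cleat.
- **Grip:** the opening is still 29 mm and the tail had not shifted between the fingers.
- **Other things:** the wide blank, blue look-alike and pencil showed no visible change in the last top and scene pictures. I didn't compare the other bystanders one by one.

**Problems and limits:**
- Joint 6 reached its range limit on the way to the wedge, so I carried on with the half-turned grasp.
- In the final pictures the arm and the fence hide most of the narrow blank. That it is still flush rests on the picture taken after placing the strip, plus the forces and positions above.
- There is also about 11 N upward on the tool and a tilt of about 0.015 rad from the push. I put the upward force down to the tilted wedge bearing on the board, but did not confirm it.

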